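Set a wall tile square in a tile cutter

ROBOT

A 6-joint arm with a two-finger parallel gripper is mounted at the origin on the work surface. World frame = base frame: x ahead of the robot, y to its left, z up, the work surface at z = 0. Lengths are in mm, angles in rad, forces in N, time in s.
With the tool pointing down it reaches from about 400 to 925 mm from the base axis. Payload 12.5 kg.
Tool frame: the origin (TCP) lies at the very end of the fingers, on their centre line; the grasp point (between the pads) lies 19 mm behind it; z points along the fingers, y is the direction in which the jaws open and shut (so a half turn about z gives the same grasp; the last joint's range is limited). The gripper opens to 95 mm and grips with 3 to 60 N. Pads are 20 mm wide; open, the fingers measure 119 mm over their backs; the gripper's body (75 mm by 180 mm) begins 59 mm behind the grasp point.
Start: joints at [-1.347, 0.491, 1.559, -0, 1.092, -0.106], TCP at [202.433, -591.33, 181.061] pointing down, gripper open.
Joint ranges: [-3.1, 3.1], [-0.84, 2.19], [0.05, 2.79], [-1.13, 4.28], [0.06, 2.93], [-2.69, 2.69]. Speed limits (rad/s): [2.22, 2.22, 2.79, 3.14, 3.14, 3.14].

INTERFACE

Orientations are given as [roll, pitch, yaw] about the fixed x, y, z axes, in that order (R = Rz(yaw) Ry(pitch) Rx(roll)).
In Python, from cell import env, read_camera, get_calibration gives the robot as it stands.
- The arm moves only by the tool arm_command, never from a script. Its argument "targets" is a list of rows, each a list of 3 entries, a list of its own where there are three numbers: the turn, a rotation vector about the tool's x, y, z in rad, then the shift along the tool's x, y, z in m, then the closure in counts, from 0 (fully open) to 255 (shut). In form: [[[rx, ry, rz], [tx, ty, tz], fingers], ...]. A call has 1 to 8 rows; each row is the pose to reach, as a shift and turn from the pose commanded when the call began, along the tool's axes at that moment; what a row does not reach only later rows make up. A row lasts 1/10 s, in which the tool goes at most 50 mm and 8.59 degrees, less where a joint would pass 70% of its speed; a pose out of reach is approached as far as the arm can. A call with a gripper value outside its range is refused whole. The fingers move at their own pace and stop on an object; the grip force is fixed at half the most. Time passes only in rows, so rows that repeat a pose let the fingers close. It gives the time, the measured TCP pose, the force and the opening at its end, in the units of the state.
- env.state(): the state, without advancing time (a new reading comes with each control period).
- read_camera(name): name is "scene" or "top"; returns (picture, depth): 420x560x3 uint8, blue, green, red; 420x560 float32, mm along the optical axis (not along the pixel's ray), 0 where there is no reading.
- get_calibration(name): a dict with "vfov" (degrees; the focal length in pixels is half the picture's height over the tangent of half this angle, whatever the lens; pixels are square), "cx", "cy" (the principal point, pixels), "world_from_camera" (4x4, takes a point from camera to world coordinates). Camera axes: x right, y down, z forward; pixel columns grow to the right and rows downward; lengths in mm; the calibration is good to about 2 mm. A picture is of the moment at which its call begins. get_calibration takes no time and is no camera call.
- env.job_done(): hands the job in, once; it reports no verdict.
The state is a dict: "t": time; "joints": joint angles; "qvel": joint speeds; "tau": joint torques, N m; "eef_pos": TCP position; "tcp_rot": TCP orientation; "ft_force": force on the tool from outside, world axes, zero at the start; "moment": the same for the moment, N m; "opening": opening from 0.0 (shut) to 1.0 (fully open).
Only numpy, scipy, OpenCV 4.12 (cv2) and the standard library are available. Lean on these libraries where they do the work, as an engineer would, in place of code of your own. Each camera call takes 0.05 s, during which the arm holds its last target.

TASK

Take the long tile out of the wooden rack and set it in the tile cutter ready for its cut: lying flat on the bed under the rail, glazed face up, one long edge flush along the fence and one end against the stop pin. Leave the two short tiles standing in the rack, do not shift or tip the mug or the tub, and take your hand away at the end.

Things in the scene. Friction and masses are not known exactly. Their poses are not given: they have to be found in the camera images.
- long_tile_center (a point): Centre of the long wall tile, 180 x 65 x 10 mm, about 0.22 kg; white glazed face, red unglazed back. Its x axis points out of the glazed face, y runs along the length, z across the 65 mm width. At the start it stands on a long edge in the rack, glaze towards the rack's +x, its centre 46.5 mm and its top edge 79 mm above the table. Both ends are alike, and so are both long edges.
- short_tile_a_center (a point): Centre of a short wall tile, 100 x 65 x 10 mm, of the same make, standing in the rack like the long one; axes likewise. It stays there.
- short_tile_b_center (a point): Centre of the other short tile, the same as the first. It stays there.
- rack: Fixed wooden plate rack, 150 (x) by 82 mm (y), z up; origin at the centre of its underside. Two bars along x at y = -32 and 32 mm (18 mm wide, top at z = 14 mm, where the tiles stand), each with six upright 8 mm dowels, 22.5 mm apart, up to z = 50 mm. The three tiles stand lengthwise along y between dowels at x = -45, 0 and 45 mm, in any order, 2 mm of play to either side.
- cutter: Fixed manual tile cutter: base 400 (x) by 190 mm (y), origin at the centre of its underside, z up, x along the rail towards the fence. Its flat rubber bed, top at z = 24 mm, spans x -165 to 165 and y -95 to 95 mm; a tile may overhang it sideways. The fence, a straight bar 230 mm long (along y), stands 14 mm above the bed, its face towards the robot at x = 130 mm.
- bed (a point): Point on the bed at the foot of the fence's face, below the rail's centre line; axes as the cutter's (x towards the fence, y left, z up). A tile flush with the fence has its long edge on this point's y axis; no finger fits between it and the fence. A tile pushed on one side of the rail only turns about its other end, too far if that corner does not bear on the fence.
- rail (a point): Middle of the underside of the cutter's rail, 34 mm above the bed; axes as the cutter's. The rail is 26 mm wide (y) and 24 mm high and runs over the base's whole 400 mm, on posts 44 mm wide within 28 mm of its ends. Tiles pass under it, a hand does not.
- carriage (a point): Centre of the scoring carriage, parked at the robot's end of the rail: 70 (x) by 44 mm; its breaker foot, 60 mm wide (y), hangs to 23 mm above the bed. Its handle (25 mm thick) stands up from the carriage's top, leaning a little towards the fence, to 212 mm above the table, there 20 mm ahead (x) of this point. Fixed.
- stop: Side stop clamped to the fence on the rail's +y side, at a setting that varies; it does not move. Origin: foot, on the bed, of its round steel pin, 12 mm thick, 24 mm high, touching the fence's face (centre 6 mm before it); axes as the cutter's. The tile's end goes against the pin's -y side. An arm 12 mm wide runs from the pin's top back over the fence to a knob up to 36 mm above the bed.
- mug_center (a point): Stoneware mug, 76 mm across plus a handle reaching some 35 mm farther, 85 mm high, standing on the table; its middle, 42 mm up. Not to be disturbed.
- tub_center (a point): Tub of grout, 84 mm across and 75 mm high, standing on the table; its middle, 37.5 mm up. Not to be disturbed.
There are look-alikes about, which are no part of the job. What is shaped like the part that bears long_tile_center but black or green is not meant.

How it is judged (in metres and radians):
At the end, for the whole second after the job is handed in: The long tile lies at rest flat on the cutter's bed, glazed face up (within 3 degrees), its long edge flush along the fence (gap under 2 mm, within 1.25 degrees), its end within 3 mm of the stop pin; the short tiles, the mug and the tub are within 20 mm of where they stood (angle between long_tile_center's own x axis and vertical below 0.05 rad and z of long_tile_center in the frame of bed between 0.003 and 0.0075 m and angle between the y axis of long_tile_center and the y axis of cutter, either way round below 0.022 rad and x of long_tile_center in the frame of bed between -0.0345 and -0.03 m and y of long_tile_center in the frame of stop between -0.099 and -0.0935 m and distance of each of short_tile_a_center, short_tile_b_center, mug_center, tub_center from where it was at the start of the episode below 0.02 m); the robot touches nothing.
It fails at once if a short tile was taken out of its place (distance of any of short_tile_a_center, short_tile_b_center from where it was at the start of the episode above 0.02 m).
It fails at once if the mug or the tub was shifted or tipped (distance of any of mug_center, tub_center from where it was at the start of the episode above 0.02 m or angle between any of mug_center, tub_center's own z axis and vertical above 0.4 rad).
It also fails if it takes over 66 s, if anything falls off the work surface, if the arm or the gripper's body presses on something with over 40 N, if the wrist force passes 120 N, or if a joint passes its speed limit or range.

## Working session

There is one attempt and no reset: what is moved stays moved. The work goes in short steps, Python scripts to look and compute and a tool call to move; the robot and the scene stay as the last step left them, time stands still between calls to the robot, and variables do not carry over. Pictures are saved under pics/ and viewed, and the job is handed in when it is done.

Besides the shell and the picture viewer there is one more tool, called by a JSON object that holds its "name" and its "arguments", one argument or row to a line. arm_command: Moves the arm, as the interface text tells. Its arguments: {"type":"object","properties":{"targets":{"type":"array"}},"required":["targets"]}

```bash
ls; mkdir -p pics; python3 - <<'E'
from cell import env, read_camera, get_calibration
import cv2,numpy as np
print(env.state())
for n in("scene","top"):
    p,d=read_camera(n); cv2.imwrite(f"pics/{n}0.png",p); np.savez(f"{n}0.npz",p=p,d=d)
    c=get_calibration(n); print(n,c)
E
```

```text
pics
{'t': 0.0, 'joints': array([-1.34662457e+00,  4.91534725e-01,  1.55946965e+00,  9.99023934e-06,
        1.09168684e+00, -1.05554113e-01]), 'qvel': array([-0.00108017,  0.00038979,  0.00212587,  0.00126171, -0.00154147,
       -0.000142  ]), 'tau': array([-3.07533512e-03, -6.12650728e+01, -2.58185202e+01,  6.91750715e-02,
        4.82184766e-02, -8.04872047e-05]), 'eef_pos': array([ 202.35176678, -591.03267362,  180.47023987]), 'tcp_rot': array([-3.14050114e+00, -1.24553907e-04,  3.29721194e-01]), 'ft_force': array([ 0.0346285 , -0.10093086,  0.08921432]), 'moment': array([-0.02820471,  0.04051415,  0.02907265]), 'opening': 0.9997163634660742}
scene {'vfov': 52.535809149165786, 'cx': 277.07329958856843, 'cy': 211.4960037302366, 'world_from_camera': array([[-7.09807281e-01,  5.25812796e-01, -4.68715828e-01,
         9.56300585e+02],
       [ 7.04385522e-01,  5.26227498e-01, -4.76367145e-01,
         3.13902327e+02],
       [-3.82878301e-03, -6.68285511e-01, -7.43895030e-01,
         7.69384844e+02],
       [ 0.00000000e+00,  0.00000000e+00,  0.00000000e+00,
         1.00000000e+00]])}
top {'vfov': 48.35965004914508, 'cx': 271.81775821093106, 'cy': 216.7461986887942, 'world_from_camera': array([[-1.49370065e-02, -9.94189174e-01,  1.06605688e-01,
         3.84665240e+02],
       [-9.99797953e-01,  1.62848319e-02,  1.17837532e-02,
        -1.25766588e+02],
       [-1.34513356e-02, -1.06408135e-01, -9.94231548e-01,
         1.25374815e+03],
       [ 0.00000000e+00,  0.00000000e+00,  0.00000000e+00,
         1.00000000e+00]])}
```

View pics/scene0.png

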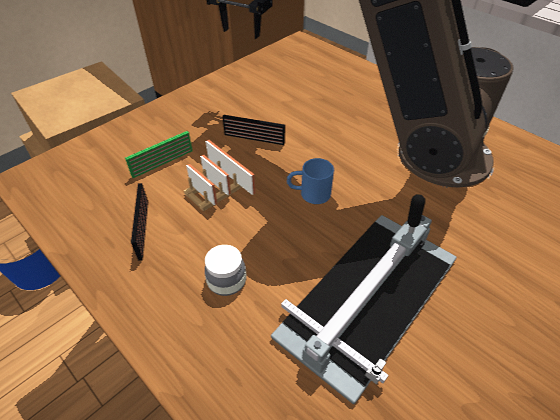

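View pics/top0.png

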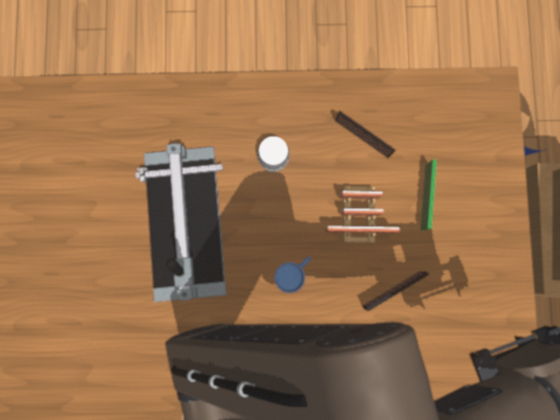

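The long tile is the long white/red strip in the rack: scene (230,167), top (363,229). The two short ones are at top (362,193) and (363,211). The black ones (365,133) and (395,290) and the green one (431,194) stand outside the rack and are look-alikes. I'll confirm in an enlarged crop.

```bash
python3 - <<'E'
import cv2,numpy as np
t=np.load("top0.npz")["p"]; s=np.load("scene0.npz")["p"]
cv2.imwrite("pics/crop_rack.png",np.hstack([cv2.resize(t[170:260,310:420],(440,360),interpolation=cv2.INTER_NEAREST),cv2.resize(s[130:220,175:265],(360,360),interpolation=cv2.INTER_NEAREST)]))
cv2.imwrite("pics/crop_cut_t.png",cv2.resize(t[135:305,125:240],None,fx=3.5,fy=3.5,interpolation=cv2.INTER_CUBIC))
cv2.imwrite("pics/crop_cut_s.png",cv2.resize(s[190:410,265:465],None,fx=2.7,fy=2.7,interpolation=cv2.INTER_CUBIC))
E
```

```text
(no output)
```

View pics/crop_rack.png

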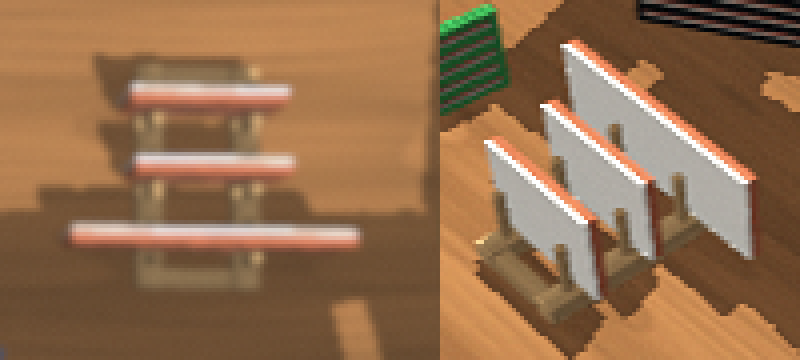

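View pics/crop_cut_t.png

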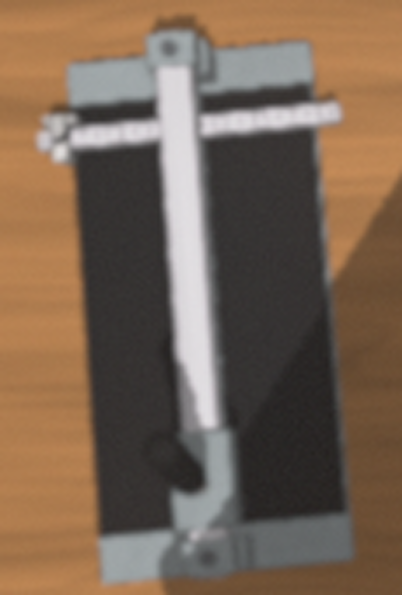

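View pics/crop_cut_s.png

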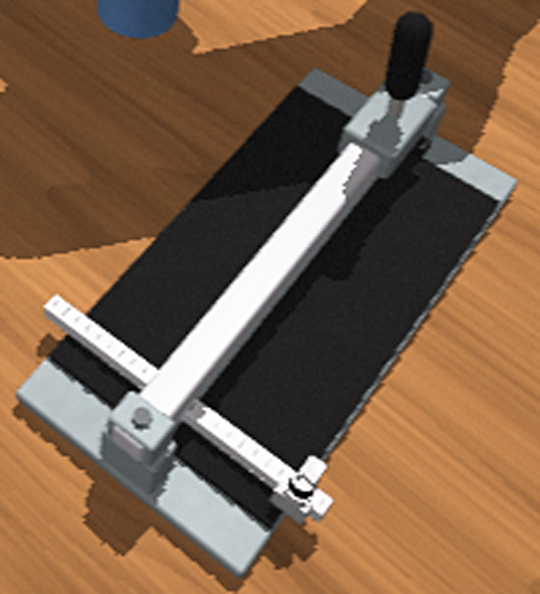

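The crop confirms it: the long tile is the 180 mm one in the slot nearest the robot, white glaze towards +x and red back towards the robot. Next I measure everything.

```bash
cat > h.py <<'E'
import numpy as np,cv2
from cell import get_calibration
C={n:get_calibration(n) for n in("scene","top")}
def cam(n):
    c=C[n]; return 210/np.tan(np.radians(c["vfov"]/2)),c["cx"],c["cy"],np.array(c["world_from_camera"])
def toplane(n,uv,z):
    f,cx,cy,T=cam(n); uv=np.atleast_2d(np.asarray(uv,float))
    d=np.c_[(uv[:,0]-cx)/f,(uv[:,1]-cy)/f,np.ones(len(uv))]@T[:3,:3].T
    o=T[:3,3]; return o+d*((z-o[2])/d[:,2])[:,None]
def cloud(n,d):
    f,cx,cy,T=cam(n); v,u=np.mgrid[0:420,0:560]
    P=np.stack([(u-cx)/f*d,(v-cy)/f*d,d],-1)@T[:3,:3].T+T[:3,3]; P[d<=0]=np.nan; return P
def tri(uv1,uv2): # scene, top
    A=[];
    for n,uv in(("scene",uv1),("top",uv2)):
        f,cx,cy,T=cam(n); d=T[:3,:3]@np.array([(uv[0]-cx)/f,(uv[1]-cy)/f,1]); A.append((T[:3,3],d/np.linalg.norm(d)))
    (o1,d1),(o2,d2)=A; s=np.linalg.lstsq(np.c_[d1,-d2],o2-o1,rcond=None)[0]
    p,q=o1+s[0]*d1,o2+s[1]*d2; return (p+q)/2,np.linalg.norm(p-q)
E
python3 - <<'E'
from h import *
np.set_printoptions(precision=1,suppress=True)
for n in("top","scene"):
    z=np.load(n+"0.npz"); p,d=z["p"],z["d"]; P=cloud(n,d)
    hsv=cv2.cvtColor(p,cv2.COLOR_BGR2HSV)
    print(n)
    # tiles: white/red pts high
    X=P.reshape(-1,3); 
    reg=(X[:,1]<-230)&(X[:,1]>-520)&(X[:,0]>380)&(X[:,0]<700)
    # tub, mug, bits by height
    hm=((P[...,2]>60)&(P[...,2]<90)).astype(np.uint8)
    nl,lab,st,ce=cv2.connectedComponentsWithStats(hm)
    for i in range(1,nl):
        if st[i,4]>12:
            Q=P[lab==i]; r=cv2.minAreaRect(Q[:,:2].astype(np.float32))
            print(st[i],ce[i],"rect",np.array(r[0]),np.array(r[1]),r[2],"z",np.percentile(Q[:,2],[5,50,95]))
E
```

```text
top
[337 110  59  43 285] [365.9 131.1] rect [ 732.7 -359.6] [178.4  13.5] 51.931331634521484 z [60.9 64.1 67.4]
[259 137  28  28 630] [272.5 150.4] rect [ 683.2 -116.1] [70. 71.] 87.87324523925781 z [69.9 74.3 78.4]
[ 166  143   29  157 1784] [179.6 220.1] rect [506.5 122.2] [398.1  44.1] 4.154337406158447 z [69.1 81.8 88.5]
[427 159   9  70 301] [431.3 193.1] rect [ 566.4 -521.5] [ 12.1 179.7] 82.86389923095703 z [60.7 63.7 67.5]
[341 191  41   6 201] [361.  193.4] rect [ 567.7 -340.4] [99.8 11.3] 88.68329620361328 z [62.3 77.7 81.7]
[343 209  40   5 191] [363.1 210.9] rect [ 522. -342.] [99.2 10.1] 88.5802001953125 z [64.4 77.5 82. ]
[327 226  72   6 336] [362.8 228.6] rect [ 477.8 -340.2] [179.6  10.8] 88.03214263916016 z [66.2 77.8 82. ]
[274 257  35  36 217] [292.6 274.6] rect [ 361.5 -163.1] [74.6 96.9] 13.20122241973877 z [66.5 83.1 87.2]
[366 271  63  40 297] [396.7 290.8] rect [ 320.7 -422.8] [ 11.5 180. ] 29.860309600830078 z [60.9 64.1 67.6]
scene
[228   0  16   3  27] [236.3   0.4] rect [ -163.  -1049.6] [11.2 74.7] 84.36167907714844 z [62.6 70.  82.4]
[462   6  98  42 9
[... 463 characters left out ...]
3] [30.9 15.6] 1.0291720628738403 z [60.6 72.2 86.9]
[201 155  29  27 252] [215.1 168.1] rect [ 522.9 -342.1] [101.3  12.2] 87.96128845214844 z [62.2 76.4 80.3]
[289 158  46  29 606] [315.9 172.2] rect [ 361.1 -162.7] [76.9 95.5] 10.760294914245605 z [61.5 74.2 85.5]
[187 164  29  28 258] [200.8 177.4] rect [ 567.2 -340.9] [102.4  12.8] 88.0418930053711 z [61.8 76.3 80.3]
[131 183  12  61 319] [136.7 213.9] rect [ 731.7 -361.1] [182.7  11.6] 52.69892883300781 z [61.  64.4 66.8]
[ 305  215  127  148 2900] [363.5 292.2] rect [506.4 122.1] [399.3  44.2] 4.203319549560547 z [67.9 81.9 89. ]
[206 245  36  33 977] [223.5 260.9] rect [ 684.3 -116.2] [72.7 70.9] 50.607234954833984 z [65.8 74.8 76.9]
```

```bash
python3 - <<'E'
from h import *
np.set_printoptions(precision=1,suppress=True)
th=np.radians(4.18); R=np.array([[np.cos(th),-np.sin(th)],[np.sin(th),np.cos(th)]]); O=np.array([506.4,122.1])
for n in("top","scene"):
    z=np.load(n+"0.npz"); p,d=z["p"],z["d"]; P=cloud(n,d)
    L=(P[...,:2]-O)@R; Z=P[...,2]
    near=(abs(L[...,0])<230)&(abs(L[...,1])<150)
    print(n)
    bed=near&(abs(Z-24)<4)&(p.max(-1)<70)
    Q=L[bed]; print("bed z",np.median(Z[bed]),"y",np.percentile(Q[:,1],[.5,99.5]),"x",np.percentile(Q[:,0],[.5,99.5]))
    f=near&(Z>33)&(Z<46)&(p.min(-1)>120)&(L[...,0]>100)&(L[...,0]<165)
    Q=L[f].astype(np.float32); r=cv2.minAreaRect(Q); print("fence rect",r,"z",np.median(Z[f]))
    for a in range(-120,130,20):
        m=f&(abs(L[...,1]-a)<10)
        if m.sum()>5: print(a,np.percentile(L[m][:,0],[2,98]),np.median(Z[m]),m.sum())
    k=near&(Z>47)&(Z<70)&(L[...,0]>90)&(L[...,0]<170)&(L[...,1]>20)
    print("knob",k.sum(),np.percentile(L[k],[2,50,98],axis=0),np.percentile(Z[k],[2,50,98]))
    for lo in range(44,62,3):
        m=k&(Z>lo)&(Z<=lo+3)
        if m.sum()>2: print("z",lo,m.sum(),np.percentile(L[m],[5,50,95],axis=0).tolist())
    c=near&(Z>84)&(L[...,0]<0); Q=L[c]; print("carr x,y",np.percentile(Q,[1,99],axis=0),np.percentile(Z[c],[5,95]))
s=np.load("scene0.npz")["p"]; cv2.imwrite("pics/stop.png",cv2.resize(s[340:395,330:400],None,fx=8,fy=8,interpolation=cv2.INTER_NEAREST))
E
```

```text
top
bed z 23.82606640459437 y [-90.4  89.9] x [-162.   158.7]
fence rect ((131.1804962158203, 3.8794097900390625), (229.8716278076172, 34.16661834716797), 88.14019775390625) z 37.76783251652546
-100 [131.3 143.9] 37.94596990971638 38
-80 [130.3 144.9] 37.444112180181946 41
-60 [130.4 143.8] 37.90921743955357 38
-40 [129.7 144.4] 37.461450604172796 41
-20 [130.3 143.6] 37.47301479082421 41
0 [131.7 143.1] 37.626869049315474 9
20 [131.3 143.5] 38.51052796516569 10
40 [129.5 143.7] 37.57892442422724 38
60 [129.3 142.8] 37.801533345067924 40
80 [128.6 150.1] 37.36374472598379 44
100 [118.  150.8] 41.39785503293501 33
120 [129.4 145. ] 37.50674952731538 18
knob 48 [[117.5  90.7]
 [134.7  97.5]
 [149.7 106. ]] [47.  48.5 60.1]
z 47 35 [[119.3248465434815, 91.16937044432562], [136.8853457966451, 98.49206840466964], [148.20470722174912, 105.02174261334139]]
z 50 8 [[118.12638514662699, 92.69886480459512], [127.45601939247337, 98.05242380600035], [141.02379378129876, 101.84125610968033]]
carr x,y [[-193.9  -20.6]
 [ -16.2   21. ]] [ 84.6 209.8]
scene
bed z 24.022498513410824 y [-91.   92.8] x
[... 704 characters left out ...]
749392335135, 91.8320472815572], [132.77402006088676, 97.26707638397359], [149.64305441255897, 103.74888282022427]]
z 50 10 [[133.98917330859865, 91.72165466727935], [144.79722269591528, 98.1400026715695], [150.41707705668557, 103.68704576901787]]
z 53 8 [[140.82205307122484, 90.62378399132346], [145.05878464246757, 97.65229198256645], [146.7878999211566, 105.39357655957568]]
z 56 8 [[140.29317731644267, 93.63161896900336], [145.5642084431487, 98.39424598155384], [146.53812405778368, 105.14963992156778]]
z 59 4 [[144.44006600002587, 94.05325015911951], [145.73411116541047, 102.01723138954455], [146.67482439698006, 103.66472921186326]]
carr x,y [[-190.9  -20.4]
 [ -48.9   21.3]] [ 85.1 208.8]
```

View pics/stop.png

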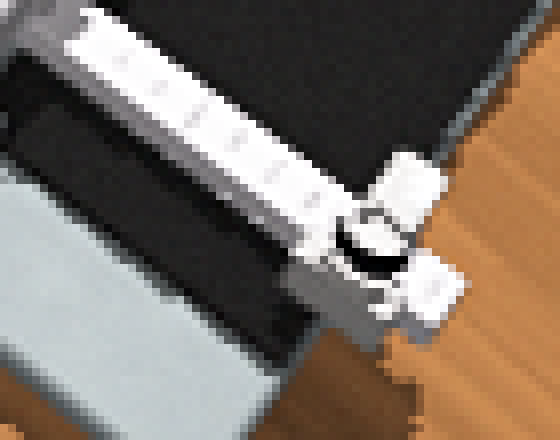

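```bash
python3 - <<'E'
from h import *
np.set_printoptions(precision=2,suppress=True)
th=np.radians(4.18); R=np.array([[np.cos(th),-np.sin(th)],[np.sin(th),np.cos(th)]]); O=np.array([506.4,122.1])
for n in("top","scene"):
    z=np.load(n+"0.npz"); p,d=z["p"],z["d"]; P=cloud(n,d)
    L=(P[...,:2]-O)@R; Z=P[...,2]
    near=(abs(L[...,0])<230)&(abs(L[...,1])<150)
    # fence centreline
    f=near&(Z>34)&(Z<42)&(p.min(-1)>120)&(L[...,0]>115)&(L[...,0]<150)&(abs(L[...,1])<85)&(abs(L[...,1])>16)
    k=np.polyfit(L[f][:,1],L[f][:,0],1); print(n,"fence ang",np.degrees(-k[0]),"x centre",k[1])
    r=near&(Z>78)&(Z<86)&(L[...,0]>-80)&(L[...,0]<160)&(abs(L[...,1])<18)
    k=np.polyfit(L[r][:,0],L[r][:,1],1); print("rail ang",np.degrees(k[0]),"y0",k[1])
    # carriage/rail outline by row
    for a in range(-195,-60,10):
        m=near&(Z>84)&(abs(L[...,0]-a)<5)&(abs(L[...,1])<60)
        if m.sum()>3: print(a,np.percentile(L[m][:,1],[3,97]),Z[m].max())
    b=near&(abs(Z-24)<3)
    # base side edges: table/base boundary
    for s in(-1,1):
        ys=[];xs=[]
        for a in range(-150,120,15):
            m=near&(Z>15)&(Z<30)&(abs(L[...,0]-a)<8)&(s*L[...,1]>60)&(s*L[...,1]<110)
            if m.sum()>5: xs.append(a);ys.append(s*np.percentile(s*L[m][:,1],97))
        k=np.polyfit(xs,ys,1); print("side",s,np.degrees(k[0]),k[1])
E
```

```text
top fence ang 0.5400534162027099 x centre 136.26258040597392
rail ang 0.5355321300239454 y0 1.5189023114337759
-195 [-16.14  14.02] 88.89963897373332
-185 [-15.06  12.67] 92.29206927190307
-175 [-16.92  13.15] 87.32550186354683
-165 [-19.4   19.62] 93.23536772972079
-155 [-19.97  21.7 ] 94.80335347127061
-145 [-20.49  21.  ] 123.5595206834962
-135 [-19.7   17.81] 170.42857088750065
-125 [-19.63   8.17] 208.04720291739727
-115 [-18.56   8.78] 214.6696389932829
-105 [-18.99  10.57] 213.52388049029582
-95 [-18.61  15.67] 202.7617919510335
-65 [-8.02  3.42] 85.53739536921466
side -1 0.4514574392184285 -91.47933679214479
side 1 0.4663208694672618 93.78799225540406
scene fence ang 0.5758056795693582 x centre 136.5308575347806
rail ang 0.4418001094593837 y0 1.735552704608605
-195 [-3.34 15.41] 88.96096229692773
-185 [-2.22 13.74] 90.67619012609293
-175 [ 2.11 14.36] 86.08034910582137
-165 [ 4.96 19.59] 91.64646659555092
-155 [-20.67  21.42] 92.12896371117517
-145 [-20.04  20.77] 93.3948453967472
-135 [-20.67  20.6 ] 109.54017308286222
-125 [-19.11  20.12] 183.7290971006205
-115 [-17.73  19.85] 213.0964587295373
-105 [-15.27  17.71] 214.68967608399623
-95 [-18.06  19.02] 208.06560100909974
side -1 0.5234987381273776 -90.80295992331826
side 1 0.5387225073817823 94.37692555851744
```

```bash
cat > plan.py <<'E'
# plan.go(target xyz mm, R or yaw[deg], pitchtilt) -> prints relative row; plan.did(row) logs commanded pose
import json,numpy as np,os
from scipy.spatial.transform import Rotation as Ro
F="cmd.json"
def load():
    if not os.path.exists(F): return np.array([202.433,-591.33,181.061]),Ro.from_euler("xyz",[np.pi,0,.33])
    j=json.load(open(F)); return np.array(j["p"]),Ro.from_quat(j["q"])
def did(turn,shift):
    p,R=load(); p=p+R.apply(np.array(shift)*1000); R=R*Ro.from_rotvec(turn)
    json.dump({"p":p.tolist(),"q":R.as_quat().tolist()},open(F,"w")); show()
def show():
    from cell import env
    p,R=load(); s=env.state(); print("cmd",p.round(1),R.as_euler("xyz").round(3)); 
    print("meas",s["eef_pos"].round(1),s["tcp_rot"].round(3),"F",s["ft_force"].round(1),"M",s["moment"].round(2),"op",round(s["opening"]*95,1),"t",round(s["t"],2))
def down(yawdeg,tilt=0): # tilt: about world horizontal axis so tool points forward(+x side); rad
    R=Ro.from_euler("xyz",[np.pi,0,np.radians(yawdeg)])
    return R
def go(xyz,R):
    p,R0=load(); sh=R0.inv().apply(np.array(xyz)-p)/1000; t=(R0.inv()*R).as_rotvec()
    print("turn",t.round(4),"shift",sh.round(4))
C_TH=4.70
def cut(x,y):
    a=np.radians(C_TH); return np.array([506.3+x*np.cos(a)-y*np.sin(a),123.6+x*np.sin(a)+y*np.cos(a)])
E
python3 -c "
from plan import *
go([477.9,-340.6,130],down(88.2)); go([477.9,-340.6,50],down(88.2))"
```

```text
turn [-0.      0.     -1.2094] shift [ 0.3419 -0.1479  0.0511]
turn [-0.      0.     -1.2094] shift [ 0.3419 -0.1479  0.1311]
```

{"name": "arm_command", "arguments": {
  "targets": [
    [[0,0,-0.14],[0.04,-0.017,0],174],
    [[0,0,-0.28],[0.08,-0.035,0],174],
    [[0,0,-0.42],[0.12,-0.052,0.01],174],
    [[0,0,-0.56],[0.16,-0.07,0.02],174],
    [[0,0,-0.7],[0.2,-0.087,0.03],174],
    [[0,0,-0.84],[0.24,-0.105,0.04],174],
    [[0,0,-0.98],[0.285,-0.125,0.05],174],
    [[0,0,-1.1],[0.32,-0.14,0.051],174]
  ]
}}

```text
t: 0.9
eef_pos: [460.9, -352.8, 128.7]
tcp_rot: [-3.14, -0.001, 1.436]
ft_force: [0.7, -0.9, -0.5]
opening: 0.386
```

```bash
python3 -c "
from plan import *
did([0,0,-1.1],[.32,-.14,.051])
go([477.9,-340.6,110],down(88.2))"
```

```text
cmd [ 459.8 -355.2  130.1] [3.142 0.    1.43 ]
meas [ 460.9 -352.8  128.7] [-3.140e+00 -1.000e-03  1.436e+00] F [ 0.7 -0.9 -0.5] M [-0.06 -0.1  -0.01] op 36.6 t 0.9
turn [-0.      0.     -0.1094] shift [0.017  0.0159 0.0201]
```

{"name": "arm_command", "arguments": {
  "targets": [
    [[0,0,-0.109],[0.017,0.016,0.02],174],
    [[0,0,-0.109],[0.017,0.016,0.02],174],
    [[0,0,-0.109],[0.017,0.016,0.02],174]
  ]
}}

```text
t: 1.2
eef_pos: [477.9, -340.5, 109.7]
tcp_rot: [-3.141, -0.001, 1.538]
ft_force: [-0.2, 0.6, -0.5]
opening: 0.321
```

```bash
python3 - <<'E'
from plan import *
did([0,0,-.109],[.017,.016,.02])
go([477.9,-340.6,50],down(88.2))
from cell import read_camera
import cv2,numpy as np
s,_=read_camera("scene");t,_=read_camera("top")
cv2.imwrite("pics/pre.png",np.hstack([cv2.resize(s[100:220,160:280],(400,400)),cv2.resize(t[170:260,310:400],(400,400))]))
E
```

```text
cmd [ 478.  -340.6  110.1] [-3.142  0.     1.539]
meas [ 477.9 -340.5  109.7] [-3.141e+00 -1.000e-03  1.538e+00] F [-0.2  0.6 -0.5] M [-0.04 -0.05 -0.01] op 30.5 t 1.2
turn [-0.      0.     -0.0004] shift [-0.     -0.0001  0.0601]
```

View pics/pre.png

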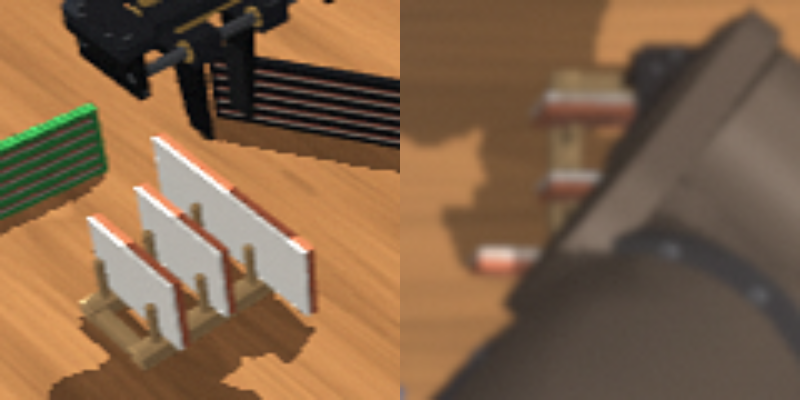

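Fingers straddle the long tile's top edge (crop left, fingers at (205,110) above the tile centre (232,190)). Descending and gripping.

{"name": "arm_command", "arguments": {
  "targets": [
    [[0,0,0],[0,0,0.02],174],
    [[0,0,0],[0,0,0.04],174],
    [[0,0,0],[0,0,0.06],174],
    [[0,0,0],[0,0,0.06],174],
    [[0,0,0],[0,0,0.06],255],
    [[0,0,0],[0,0,0.06],255],
    [[0,0,0],[0,0,0.06],255],
    [[0,0,0],[0,0,0.06],255]
  ]
}}

```text
t: 2.1
eef_pos: [478.3, -340.9, 50.8]
tcp_rot: [3.141, 0.001, 1.539]
ft_force: [-0.2, 0.4, 0.4]
opening: 0.04
```

```bash
python3 - <<'E'
from plan import *
did([0,0,0],[0,0,.06])
E
```

```text
cmd [ 478.  -340.6   50.1] [-3.142  0.     1.539]
meas [ 478.3 -340.9   50.8] [3.141e+00 1.000e-03 1.539e+00] F [-0.2  0.4  0.4] M [-0.01 -0.07  0.03] op 3.8 t 2.1
```

```bash
python3 - <<'E'
from plan import *
from cell import read_camera
import cv2,numpy as np
s,_=read_camera("scene")
cv2.imwrite("pics/grip.png",cv2.resize(s[80:220,150:290],(700,700),interpolation=cv2.INTER_CUBIC)[:600])
show()
E
```

```text
cmd [ 478.  -340.6   50.1] [-3.142  0.     1.539]
meas [ 478.2 -340.8   50.6] [3.141e+00 1.000e-03 1.539e+00] F [ 0.2 -0.1 -0.2] M [-0.02 -0.08  0.05] op 2.0 t 2.15
```

View pics/grip.png

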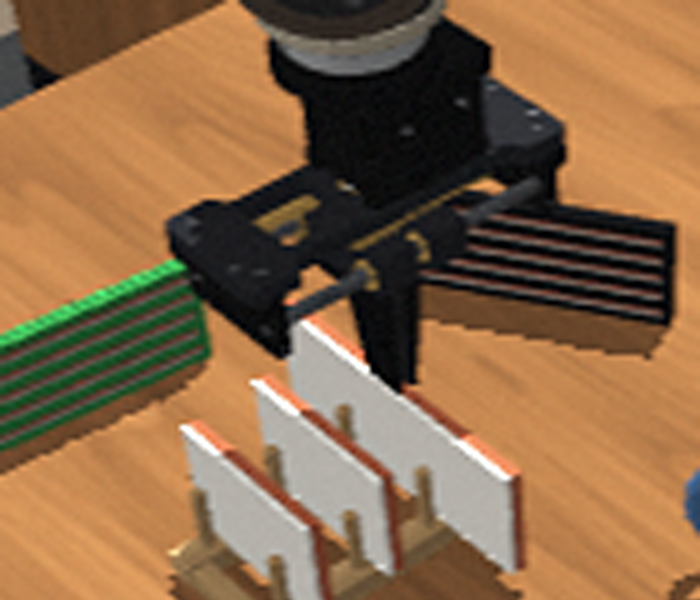

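```bash
python3 - <<'E'
from h import *
from cell import read_camera
np.set_printoptions(precision=1,suppress=True)
s,d=read_camera("scene"); P=cloud("scene",d)
m=(s.max(-1)<60)&(P[...,2]>55)&(P[...,2]<200)&(abs(P[...,0]-478)<120)&(abs(P[...,1]+340)<80)
for z in range(55,200,10):
    k=m&(abs(P[...,2]-z)<5)
    if k.sum(): print(z,k.sum(),np.percentile(P[k],[3,50,97],axis=0).tolist())
hm=(s.min(-1)>150)&(P[...,2]>60)&(P[...,2]<90)&(abs(P[...,0]-478)<20)&(abs(P[...,1]+340)<110)
print(hm.sum(),np.median(P[hm],axis=0),np.percentile(P[hm],[2,98],axis=0))
E
```

```text
85 11 [[475.5112576206516, -348.75617663678065, 84.78617168965732], [481.81563939769535, -334.56659696876324, 87.40588420106496], [484.487233174494, -329.1326265201789, 89.70311001642581]]
95 20 [[474.87656910715197, -350.8126160354674, 90.60373518568395], [483.49135525701956, -331.52462567711854, 96.6277095903767], [486.8378911653027, -328.28586135333705, 99.73120417141044]]
105 30 [[475.3300936350395, -349.367483393456, 100.81768900575526], [485.4202780052135, -332.2183557301658, 105.65895705915443], [487.61699458801866, -328.10360282782483, 109.54661010307287]]
115 33 [[473.62582936436075, -348.94500823223956, 110.66880871789854], [484.6176305319314, -331.9258868563615, 115.74211634011124], [488.797335754707, -327.8301892472694, 119.67148944023451]]
125 33 [[470.1141566325942, -348.32754120910636, 121.03898596121238], [487.9320512408551, -330.81796795961355, 125.35633310903813], [489.74681582940997, -328.0189043825636, 129.49065704191102]]
135 45 [[468.2338610330538, -347.16773959861507, 130.33872595848754], [483.7393013731671, -329.98724492007653, 135.99342070827413], [491.348964
[... 580 characters left out ...]
1129, -305.0499017801601, 169.6316031453514]]
175 219 [[402.45704034316356, -366.1238183152416, 170.3953042039275], [494.0096288487702, -311.2330946548205, 175.80905452388708], [560.6341697678397, -303.82310947972104, 179.73334818720775]]
185 214 [[403.2416682393837, -359.9472447930662, 180.32906971634551], [487.94669428859856, -313.39768764333064, 185.63296077986206], [566.3991561832108, -304.1801589859551, 189.49647952091502]]
195 195 [[400.22779023661633, -364.2996419113737, 190.61969098219475], [508.2847190787785, -316.0503035346233, 197.1870535779608], [568.1556091090874, -303.99421798627134, 199.8285381675821]]
268 [ 482.1 -331.8   71.7] [[ 477.9 -415.2   60.6]
 [ 485.4 -256.3   80.8]]
```

The fingers closed above or beside the tile: opening 2 mm, and the visible finger tips end at z≈85 although the pose reports 51. I'll raise and check where the tips really are.

{"name": "arm_command", "arguments": {
  "targets": [
    [[0,0,0],[0,0,-0.03],255],
    [[0,0,0],[0,0,-0.06],255],
    [[0,0,0],[0,0,-0.06],255]
  ]
}}

```text
t: 2.5
eef_pos: [479.5, -341.8, 113.7]
tcp_rot: [3.137, 0.004, 1.539]
ft_force: [0.6, 0.4, -0.1]
opening: 0.001
```

```bash
python3 - <<'E'
from plan import *
from h import *
did([0,0,0],[0,0,-.06])
from cell import read_camera
np.set_printoptions(precision=1,suppress=True)
s,d=read_camera("scene"); P=cloud("scene",d)
m=(s.max(-1)<70)&(P[...,2]>75)&(P[...,2]<230)&(abs(P[...,0]-478)<120)&(abs(P[...,1]+340)<80)
for z in range(80,230,10):
    k=m&(abs(P[...,2]-z)<5)
    if k.sum(): print(z,k.sum(),np.percentile(P[k],[3,50,97],axis=0).round(1).tolist())
cv2.imwrite("pics/tip.png",cv2.resize(s[60:200,150:290],(600,600),interpolation=cv2.INTER_CUBIC))
E
```

```text
cmd [ 478.  -340.6  110.1] [-3.142  0.     1.539]
meas [ 479.5 -341.8  113.7] [3.137 0.004 1.539] F [ 0.6  0.4 -0.1] M [-0.05 -0.07  0.02] op 0.1 t 2.5
150 21 [[474.6, -350.7, 147.3], [482.9, -334.4, 151.4], [484.1, -329.5, 154.7]]
160 30 [[473.5, -348.7, 155.3], [484.5, -331.6, 161.2], [487.6, -328.2, 164.9]]
170 36 [[473.8, -350.4, 165.9], [485.5, -331.4, 170.8], [488.8, -328.5, 174.8]]
180 38 [[472.4, -348.4, 176.2], [485.3, -331.8, 180.4], [488.9, -327.9, 184.6]]
190 42 [[471.4, -349.2, 185.9], [486.9, -331.2, 190.4], [490.6, -328.6, 194.7]]
200 45 [[469.7, -348.5, 195.3], [486.4, -331.0, 199.7], [491.3, -329.0, 204.7]]
210 27 [[472.1, -346.6, 205.3], [487.3, -331.1, 206.8], [492.2, -328.5, 212.2]]
220 10 [[403.8, -353.2, 221.5], [501.2, -347.1, 223.8], [502.6, -315.3, 225.0]]
```

View pics/tip.png

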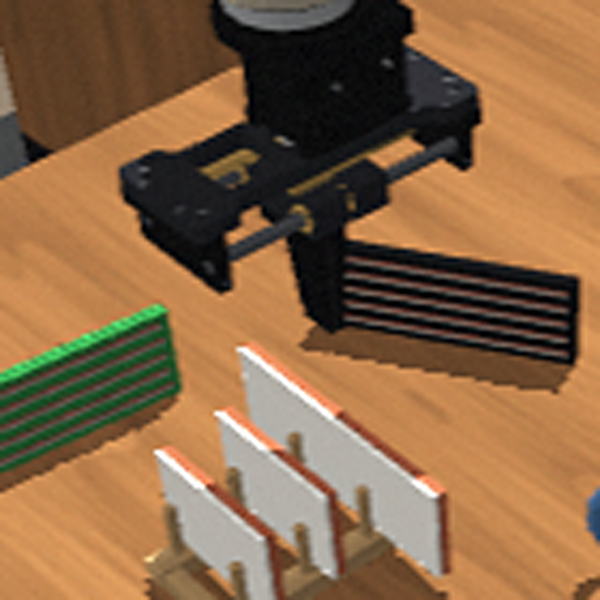

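The hand really sits about 31 mm higher than reported (tips seen at z≈147 with 114 reported; seen at 85 with 51 reported). I'll correct for that: reopen and descend further.

{"name": "arm_command", "arguments": {
  "targets": [
    [[0,0,0],[0,0,0],174],
    [[0,0,0],[0,0,0],174],
    [[0,0,0],[0,0,0.0],174],
    [[0,0,0],[0,0,0.025],174],
    [[0,0,0],[0,0,0.05],174],
    [[0,0,0],[0,0,0.07],174],
    [[0,0,0],[0,0,0.07],174]
  ]
}}

```text
t: 3.25
eef_pos: [476.9, -339.6, 37.3]
tcp_rot: [-3.138, -0.003, 1.539]
ft_force: [-0.7, 0.6, 0.4]
opening: 0.317
```

```bash
python3 - <<'E'
from plan import *
did([0,0,0],[0,0,.07])
from h import *
from cell import read_camera
s,d=read_camera("scene")
cv2.imwrite("pics/pre2.png",cv2.resize(s[80:200,170:290],(600,600),interpolation=cv2.INTER_CUBIC))
E
```

```text
cmd [ 478.  -340.6   40.1] [-3.142  0.     1.539]
meas [ 476.9 -339.6   37.3] [-3.138e+00 -3.000e-03  1.539e+00] F [-0.7  0.6  0.4] M [-0.04 -0.09  0.05] op 30.1 t 3.25
```

View pics/pre2.png

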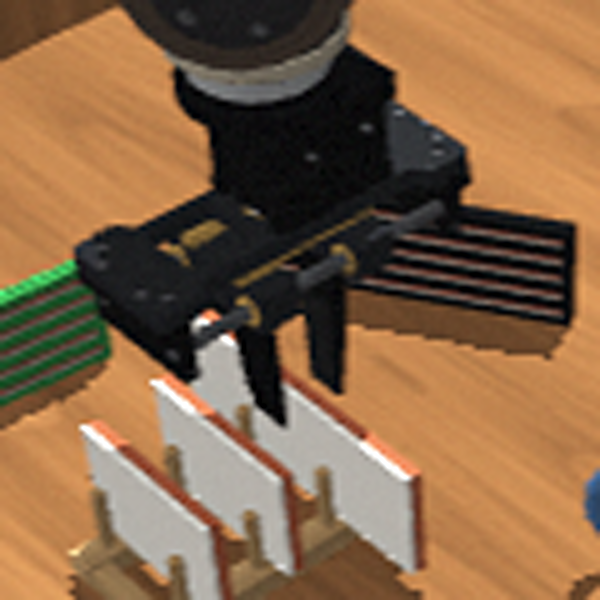

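Now one finger is in front of the glaze (285,420) and one behind (330,390). 20 mm deeper, then close.

{"name": "arm_command", "arguments": {
  "targets": [
    [[0,0,0],[0,0,0.01],174],
    [[0,0,0],[0,0,0.02],174],
    [[0,0,0],[0,0,0.02],174],
    [[0,0,0],[0,0,0.02],255],
    [[0,0,0],[0,0,0.02],255],
    [[0,0,0],[0,0,0.02],255],
    [[0,0,0],[0,0,0.02],255],
    [[0,0,0],[0,0,0.02],255]
  ]
}}

```text
t: 4.1
eef_pos: [478.2, -340.8, 20.4]
tcp_rot: [3.141, 0.0, 1.539]
ft_force: [0.6, 0.5, 3.1]
opening: 0.103
```

```bash
python3 - <<'E'
from plan import *
did([0,0,0],[0,0,.02])
E
```

```text
cmd [ 478.  -340.6   20.1] [-3.142  0.     1.539]
meas [ 478.2 -340.8   20.4] [3.141 0.    1.539] F [0.6 0.5 3.1] M [ 0.12 -0.12  0.02] op 9.8 t 4.1
```

{"name": "arm_command", "arguments": {
  "targets": [
    [[0,0,0],[0,0,-0.01],255],
    [[0,0,0],[0,0,-0.03],255],
    [[0,0,0],[0,0,-0.06],255],
    [[0,0,0],[0,0,-0.09],255],
    [[0,0,0],[0,0,-0.11],255],
    [[0,0,0],[0,0,-0.11],255]
  ]
}}

```text
t: 4.7
eef_pos: [478.9, -341.3, 133.0]
tcp_rot: [3.138, 0.003, 1.539]
ft_force: [-0.5, -0.8, -2.7]
opening: 0.103
```

```bash
python3 - <<'E'
from plan import *
did([0,0,0],[0,0,-.11])
from h import *
from cell import read_camera
s,d=read_camera("scene")
cv2.imwrite("pics/lift.png",cv2.resize(s[60:220,150:310],(600,600),interpolation=cv2.INTER_CUBIC))
P=cloud("scene",d); np.set_printoptions(precision=1,suppress=True)
m=(s.min(-1)>120)&(abs(P[...,0]-478)<22)&(P[...,2]>85)&(abs(P[...,1]+340)<110)
print(np.percentile(P[m],[1,50,99],axis=0))
E
```

```text
cmd [ 478.  -340.6  130.1] [-3.142  0.     1.539]
meas [ 478.9 -341.3  133. ] [3.138e+00 3.000e-03 1.539e+00] F [-0.5 -0.8 -2.7] M [-0.03 -0.1  -0.03] op 9.8 t 4.7
[[ 479.1 -425.4  127.8]
 [ 483.6 -322.3  157.7]
 [ 486.8 -253.2  192.3]]
```

View pics/lift.png

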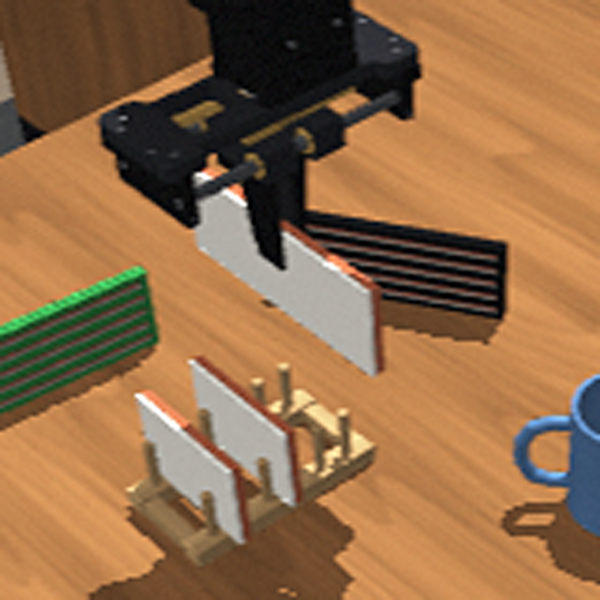

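Tile held and level (opening 9.8 mm, bottom edge z≈127, tilt none), and the short tiles stand undisturbed. Next I carry it to the free table area between rack, tub and mug.

```bash
python3 - <<'E'
from plan import *
go([580,-165,130],down(94.7))
go([580,-165,130],down(94.7)*Ro.from_rotvec([-.75,0,0]))
E
```

```text
turn [-0.      0.     -0.1138] shift [1.788e-01 9.630e-02 1.000e-04]
turn [-0.7492  0.0427 -0.1084] shift [1.788e-01 9.630e-02 1.000e-04]
```

{"name": "arm_command", "arguments": {
  "targets": [
    [[0,0,-0.02],[0.03,0.016,0],255],
    [[0,0,-0.04],[0.06,0.032,0],255],
    [[0,0,-0.06],[0.09,0.048,0],255],
    [[0,0,-0.08],[0.12,0.064,0],255],
    [[0,0,-0.1],[0.15,0.08,0],255],
    [[0,0,-0.114],[0.17,0.091,0],255],
    [[0,0,-0.114],[0.179,0.096,0],255],
    [[0,0,-0.114],[0.179,0.096,0],255]
  ]
}}

```text
t: 5.55
eef_pos: [579.6, -163.9, 128.9]
tcp_rot: [-3.14, -0.001, 1.654]
ft_force: [-0.6, -0.2, -3.2]
opening: 0.106
```

{"name": "arm_command", "arguments": {
  "targets": [
    [[-0.1,0,0],[0,0,0],255],
    [[-0.22,0,0],[0,0,0],255],
    [[-0.34,0,0],[0,0,0],255],
    [[-0.46,0,0],[0,0,0],255],
    [[-0.58,0,0],[0,0,0],255],
    [[-0.68,0,0],[0,0,0],255],
    [[-0.75,0,0],[0,0,0],255],
    [[-0.75,0,0],[0,0,0],255]
  ]
}}

```text
t: 6.35
eef_pos: [580.8, -154.2, 128.5]
tcp_rot: [2.485, -0.036, 1.68]
ft_force: [0.2, 0.5, -2.2]
opening: 0.105
```

```bash
python3 - <<'E'
from plan import *
did([0,0,-.114],[.179,.096,0]);did([-.75,0,0],[0,0,0])
from h import *
from cell import read_camera
np.set_printoptions(precision=1,suppress=True)
for n in("scene","top"):
    s,d=read_camera(n); P=cloud(n,d)
    m=(s.min(-1)>120)&(abs(P[...,0]-580)<90)&(P[...,2]>85)&(abs(P[...,1]+165)<110)&(s.max(-1).astype(int)-s.min(-1)<40)
    Q=P[m]; print(n,len(Q),np.percentile(Q,[1,50,99],axis=0))
    if len(Q)>50:
        c=Q.mean(0); u,w,v=np.linalg.svd(Q-c); print("normal",v[2],"mean",c)
        r=cv2.minAreaRect(((Q-c)@v[:2].T).astype(np.float32)); print(r)
    cv2.imwrite(f"pics/tilt_{n}.png",s)
print(env.state()["joints"]) if 0 else None
from cell import env; print(env.state()["joints"].round(2))
E
```

```text
cmd [ 579.7 -164.7  130.1] [3.142 0.    1.653]
meas [ 580.8 -154.2  128.5] [ 2.485 -0.036  1.68 ] F [ 0.2  0.5 -2.2] M [-0.11  0.55  0.03] op 10.0 t 6.35
cmd [ 579.7 -164.7  130.1] [2.392 0.    1.653]
meas [ 580.8 -154.2  128.5] [ 2.485 -0.036  1.68 ] F [ 0.2  0.5 -2.2] M [-0.11  0.55  0.03] op 10.0 t 6.35
scene 2179 [[ 542.7 -245.   125.6]
 [ 568.7 -146.2  151.1]
 [ 593.3  -69.4  178.7]]
normal [-0.8 -0.1 -0.6] mean [ 568.2 -153.   151.8]
((4.405982971191406, 0.430206298828125), (181.40383911132812, 66.65091705322266), 0.601197361946106)
top 609 [[ 539.2 -245.2  125.5]
 [ 563.1 -118.8  157.3]
 [ 593.8  -68.3  183.6]]
normal [-0.9 -0.1 -0.5] mean [ 564.  -147.3  157.2]
((-10.963668823242188, 45.229801177978516), (179.4583740234375, 175.644287109375), 2.0255086421966553)
[-0.6  0.4  2.1  1.4  0.4 -1.9]
```

View pics/tilt_scene.png

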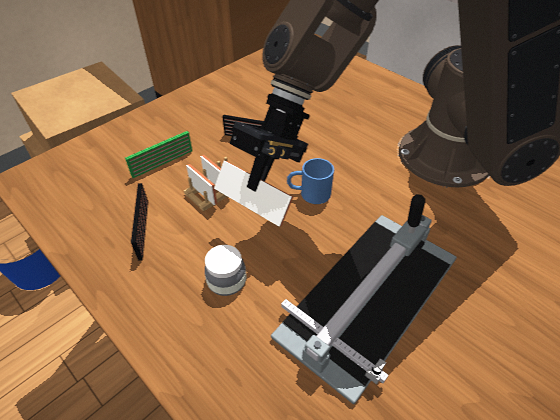

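{"name": "arm_command", "arguments": {
  "targets": [
    [[0,0,0],[0,0,0],255],
    [[0,0,0],[0,0,0],255],
    [[0,0,0],[0,0,0],255]
  ]
}}

```text
t: 6.75
eef_pos: [582.0, -152.7, 129.0]
tcp_rot: [2.486, -0.037, 1.682]
ft_force: [0.6, 0.6, -2.8]
opening: 0.101
```

```bash
python3 - <<'E'
from plan import *
show()
from h import *
from cell import read_camera,env
np.set_printoptions(precision=2,suppress=True)
print(env.state()["joints"].round(3))
s,d=read_camera("scene"); P=cloud("scene",d)
m=(s.min(-1)>120)&(abs(P[...,0]-580)<90)&(P[...,2]>85)&(abs(P[...,1]+165)<110)&(s.max(-1).astype(int)-s.min(-1)<40)
Q=P[m]; c=Q.mean(0); u,w,v=np.linalg.svd(Q-c); print("normal",v[2],"tilt",np.arccos(abs(v[2][2])),np.percentile(Q,[1,50,99],axis=0))
E
```

```text
cmd [ 579.7 -164.7  130.1] [2.392 0.    1.653]
meas [ 582.  -152.7  129. ] [ 2.486 -0.037  1.682] F [ 0.6  0.6 -2.8] M [-0.13  0.54 -0.01] op 9.6 t 6.75
[-0.58  0.41  2.13  1.38  0.43 -1.93]
normal [0.79 0.07 0.61] tilt 0.9180910329088952 [[ 543.61 -243.36  126.42]
 [ 569.88 -144.12  151.9 ]
 [ 594.71  -68.03  179.57]]
```

The tilt stopped at 0.66 rad, as far as the wrist goes here, and that is enough. The offset turns out to lie along the tool axis. Lowering.

```bash
cat >> plan.py <<'E'
def sync():
    from cell import env
    s=env.state(); json.dump({"p":s["eef_pos"].tolist(),"q":Ro.from_euler("xyz",s["tcp_rot"]).as_quat().tolist()},open(F,"w"))
def rel(dw): # world shift mm -> tool shift m
    p,R=load(); return (R.inv().apply(np.array(dw,float))/1000).round(4)
E
python3 - <<'E'
from plan import *
sync(); print(rel([0,0,-20]),rel([0,0,-110]))
E
```

```text
[-0.0007 -0.0122  0.0158] [-0.0041 -0.067   0.0872]
```

{"name": "arm_command", "arguments": {
  "targets": [
    [[0,0,0],[-0.001,-0.012,0.016],255],
    [[0,0,0],[-0.002,-0.024,0.032],255],
    [[0,0,0],[-0.003,-0.036,0.047],255],
    [[0,0,0],[-0.003,-0.048,0.063],255],
    [[0,0,0],[-0.004,-0.058,0.075],255],
    [[0,0,0],[-0.004,-0.064,0.083],255],
    [[0,0,0],[-0.004,-0.064,0.083],255]
  ]
}}

```text
t: 7.5
eef_pos: [581.5, -152.2, 22.6]
tcp_rot: [2.488, -0.039, 1.682]
ft_force: [0.3, -0.0, -2.2]
opening: 0.103
```

```bash
python3 - <<'E'
from plan import *
show()
from h import *
from cell import read_camera,env
np.set_printoptions(precision=2,suppress=True)
print(env.state()["joints"].round(3))
s,d=read_camera("scene"); P=cloud("scene",d)
m=(s.min(-1)>120)&(abs(P[...,0]-580)<60)&(P[...,2]>5)&(abs(P[...,1]+155)<110)&(s.max(-1).astype(int)-s.min(-1)<40)&(P[...,0]<620)
Q=P[m]; c=Q.mean(0); u,w,v=np.linalg.svd(Q-c,full_matrices=False); print("normal",v[2],"tilt",np.arccos(abs(v[2][2])),np.percentile(Q,[1,50,99],axis=0))
cv2.imwrite("pics/low.png",cv2.resize(s[80:320,140:380],(600,600),interpolation=cv2.INTER_CUBIC))
E
```

```text
cmd [ 582.  -152.5  129. ] [ 2.486 -0.037  1.682]
meas [ 581.5 -152.2   22.6] [ 2.488 -0.039  1.682] F [ 0.3 -0.  -2.2] M [-0.09  0.52  0.03] op 9.8 t 7.5
[-0.58  0.63  2.2   1.99  0.47 -2.6 ]
normal [-0.8  -0.07 -0.6 ] tilt 0.9243245671665143 [[ 542.93 -242.96   19.61]
 [ 569.21 -144.89   46.01]
 [ 594.2   -68.11   73.72]]
```

View pics/low.png

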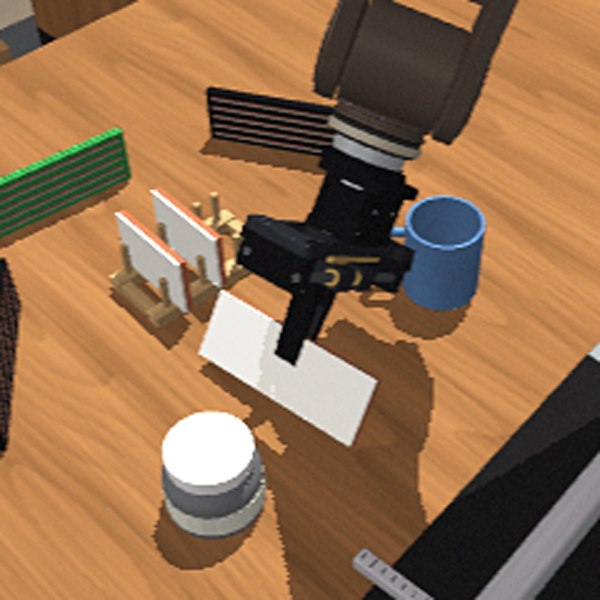

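```bash
python3 - <<'E'
from plan import *
sync(); print(rel([0,0,-200]))
E
```

```text
[-0.0077 -0.1217  0.1585]
```

{"name": "arm_command", "arguments": {
  "targets": [
    [[0,-0.03,0.04],[0,0,0],255],
    [[0,-0.06,0.08],[0,0,0],255],
    [[0,-0.09,0.12],[0,0,0],255],
    [[0,-0.12,0.16],[0,0,0],255],
    [[0,-0.12,0.16],[0,0,0],255],
    [[0,-0.12,0.16],[0,0,0],255]
  ]
}}

```text
t: 8.15
eef_pos: [584.2, -154.0, 28.7]
tcp_rot: [2.498, -0.045, 1.486]
ft_force: [0.9, -0.5, -3.1]
opening: 0.104
```

```bash
python3 - <<'E'
from plan import *
from cell import env
show(); print(env.state()["joints"].round(3)); sync(); print(rel([0,0,-9]))
E
```

```text
cmd [ 581.7 -152.3   23.5] [ 2.487 -0.038  1.682]
meas [ 584.2 -154.    28.7] [ 2.498 -0.045  1.486] F [ 0.9 -0.5 -3.1] M [0.   0.59 0.03] op 9.9 t 8.15
[-0.512  0.612  2.217  2.318  0.393 -2.683]
[-0.0004 -0.0054  0.0072]
```

The last joint is near its limit. I'll turn the yaw back and reduce the tilt a little; the tile still leans well past its balance.

```bash
python3 - <<'E'
from plan import *
sync()
go([578,-155,26],down(94)*Ro.from_rotvec([-.48,0,0]))
E
```

```text
turn [ 0.1671  0.0448 -0.155 ] shift [-0.0016 -0.0064 -0.0015]
```

{"name": "arm_command", "arguments": {
  "targets": [
    [[0.06,0.02,-0.05],[0,-0.002,0],255],
    [[0.12,0.03,-0.1],[-0.001,-0.004,-0.001],255],
    [[0.167,0.045,-0.155],[-0.002,-0.006,-0.001],255],
    [[0.167,0.045,-0.155],[-0.002,-0.006,-0.001],255],
    [[0.167,0.045,-0.155],[-0.002,-0.006,-0.001],255],
    [[0.167,0.045,-0.155],[-0.002,-0.006,-0.001],255]
  ]
}}

```text
t: 8.75
eef_pos: [578.3, -155.6, 25.2]
tcp_rot: [2.661, -0.002, 1.638]
ft_force: [-0.5, 0.9, -3.2]
opening: 0.106
```

```bash
python3 - <<'E'
from plan import *
from cell import env
show(); print(env.state()["joints"].round(3)); sync(); print(rel([0,0,-16]))
go([578,-155,10],down(94)*Ro.from_rotvec([-.48,0,0]))
E
```

```text
cmd [ 584.2 -154.    28.7] [ 2.498 -0.045  1.486]
meas [ 578.3 -155.6   25.2] [ 2.661e+00 -2.000e-03  1.638e+00] F [-0.5  0.9 -3.2] M [-0.02  0.41 -0.01] op 10.0 t 8.75
[-0.503  0.586  2.109  1.442  0.255 -1.954]
[-0.     -0.0074  0.0142]
turn [ 0.0002 -0.0002 -0.0034] shift [ 0.0006 -0.0072  0.0133]
```

{"name": "arm_command", "arguments": {
  "targets": [
    [[0,0,0],[0,-0.003,0.006],255],
    [[0,0,0],[0,-0.005,0.01],255],
    [[0,0,0],[0,-0.006,0.012],255],
    [[0,0,0],[0,-0.006,0.012],255]
  ]
}}

```text
t: 9.15
eef_pos: [578.1, -155.4, 11.2]
tcp_rot: [2.663, -0.002, 1.638]
ft_force: [0.4, 0.4, -2.8]
opening: 0.104
```

{"name": "arm_command", "arguments": {
  "targets": [
    [[0,0,0],[0,-0.001,0.001],255],
    [[0,0,0],[0,-0.001,0.002],255],
    [[0,0,0],[0,-0.001,0.002],255]
  ]
}}

```text
t: 9.45
eef_pos: [578.5, -155.6, 9.4]
tcp_rot: [2.663, -0.001, 1.639]
ft_force: [0.2, 0.1, -1.4]
opening: 0.105
```

```bash
python3 - <<'E'
from plan import *
from h import *
from cell import read_camera
show()
s,d=read_camera("scene"); P=cloud("scene",d)
m=(s.min(-1)>120)&(abs(P[...,0]-580)<60)&(P[...,2]>-5)&(abs(P[...,1]+155)<110)&(s.max(-1).astype(int)-s.min(-1)<40)&(P[...,0]<620)
Q=P[m];print(np.percentile(Q,[1,50,99],axis=0).round(1))
E
```

```text
cmd [ 578.3 -155.6   25.2] [ 2.661e+00 -2.000e-03  1.638e+00]
meas [ 578.5 -155.6    9.4] [ 2.663e+00 -1.000e-03  1.639e+00] F [ 0.2  0.1 -1.4] M [-0.04  0.39  0.06] op 9.9 t 9.45
[[ 551.  -244.8    5.5]
 [ 570.4 -145.8   34.1]
 [ 588.2  -68.9   64.1]]
```

{"name": "arm_command", "arguments": {
  "targets": [
    [[0,0,0],[0,-0.0005,0.001],255],
    [[0,0,0],[0,-0.0005,0.001],255]
  ]
}}

```text
t: 9.7
eef_pos: [578.4, -155.5, 8.2]
tcp_rot: [2.663, -0.001, 1.639]
ft_force: [0.9, 0.5, -2.4]
opening: 0.106
```

{"name": "arm_command", "arguments": {
  "targets": [
    [[0,0,0],[0,0,0],222],
    [[0,0,0],[0,0,0],215],
    [[0,0,0],[0,0,0],208],
    [[0,0,0],[0,0,0],200],
    [[0,0,0],[0,0,0],195],
    [[0,0,0],[0,0,0],190]
  ]
}}

```text
t: 10.3
eef_pos: [578.5, -155.6, 8.3]
tcp_rot: [2.663, -0.001, 1.639]
ft_force: [0.0, -0.1, -1.0]
opening: 0.248
```

```bash
python3 - <<'E'
from plan import *
from h import *
from cell import read_camera
show();sync()
s,d=read_camera("scene"); P=cloud("scene",d)
m=(s.min(-1)>120)&(abs(P[...,0]-580)<80)&(P[...,2]>-5)&(abs(P[...,1]+155)<110)&(s.max(-1).astype(int)-s.min(-1)<40)&(P[...,0]<630)
Q=P[m];print(np.percentile(Q,[1,50,99],axis=0).round(1))
cv2.imwrite("pics/rel.png",cv2.resize(s[120:280,190:350],(600,600),interpolation=cv2.INTER_CUBIC))
E
```

```text
cmd [ 578.3 -155.6   25.2] [ 2.661e+00 -2.000e-03  1.638e+00]
meas [ 578.5 -155.6    8.3] [ 2.663e+00 -1.000e-03  1.639e+00] F [ 0.  -0.1 -1. ] M [-0.07  0.26 -0.01] op 23.6 t 10.3
[[ 501.  -245.2    1.7]
 [ 566.8 -146.7   31.9]
 [ 587.6  -69.2  241.7]]
```

View pics/rel.png

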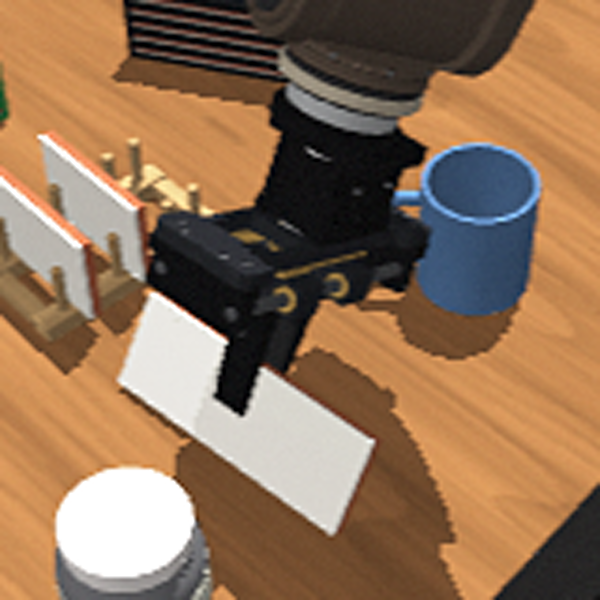

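The tile stands on its lower edge, leaning on the rear finger (crop (240,400)). Withdrawing along the tool axis so it lies back, glaze up.

{"name": "arm_command", "arguments": {
  "targets": [
    [[0,0,0],[0,0,-0.01],190],
    [[0,0,0],[0,0,-0.02],190],
    [[0,0,0],[0,0,-0.03],190],
    [[0,0,0],[0,0,-0.045],190],
    [[0,0,0],[0,0,-0.07],190],
    [[0,0,0],[0,0,-0.1],190],
    [[0,0,0],[0,0,-0.12],190],
    [[0,0,0],[0,0,-0.12],190]
  ]
}}

```text
t: 11.15
eef_pos: [523.3, -159.9, 117.0]
tcp_rot: [2.66, 0.001, 1.638]
ft_force: [-0.6, -0.2, -0.2]
opening: 0.252
```

```bash
cat > tile.py <<'E'
from h import *
from cell import read_camera
def tile(n,zlo,zhi,box,save=None):
    s,d=read_camera(n); P=cloud(n,d)
    if save: cv2.imwrite(save,s)
    m=((s.min(-1)>110)&(s.max(-1).astype(int)-s.min(-1)<45)&(P[...,0]>box[0])&(P[...,0]<box[1])&(P[...,1]>box[2])&(P[...,1]<box[3])&(P[...,2]>zlo)&(P[...,2]<zhi)).astype(np.uint8)
    nl,lab,st,ce=cv2.connectedComponentsWithStats(m)
    if nl<2: print(n,"none"); return
    i=1+np.argmax(st[1:,4]); Q=P[lab==i]
    r=cv2.minAreaRect(Q[:,:2].astype(np.float32))
    print(n,"n",len(Q),"c",np.round(r[0],1),"size",np.round(r[1],1),"ang",round(r[2],2),"z",np.percentile(Q[:,2],[3,50,97]).round(1),"px",ce[i].round(0))
    return r
E
python3 - <<'E'
from plan import *
from tile import *
show();sync()
tile("scene",3,25,(450,660,-290,-20),"pics/laid.png")
tile("top",3,25,(450,660,-290,-20),"pics/laid_t.png")
E
```

```text
cmd [ 578.5 -155.6    8.3] [ 2.663e+00 -1.000e-03  1.639e+00]
meas [ 523.3 -159.9  117. ] [2.660e+00 1.000e-03 1.638e+00] F [-0.6 -0.2 -0.2] M [-0.06  0.13 -0.01] op 24.0 t 11.15
scene n 1719 c [ 542.2 -161.3] size [ 66.7 184.6] ang 3.64 z [ 7.4 10.  12.5] px [263. 231.]
top n 517 c [538.9 -99.3] size [65.2 62. ] ang 4.35 z [ 5.5  9.7 14.5] px [267. 209.]
```

View pics/laid.png

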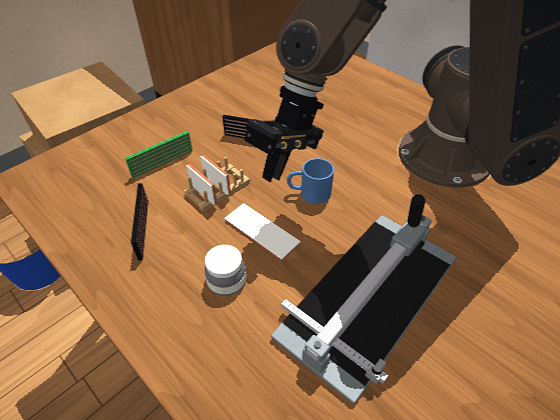

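The tile lies flat, glaze up, at scene px (263,231), z≈10. Next: untilt the hand, open, look again.

```bash
python3 - <<'E'
from plan import *
sync(); go([500,-200,150],down(94))
E
```

```text
turn [ 4.798e-01  2.000e-04 -2.100e-03] shift [-0.0387 -0.0071 -0.0432]
```

{"name": "arm_command", "arguments": {
  "targets": [
    [[0.08,0,0],[-0.008,0,-0.01],190],
    [[0.17,0,0],[-0.016,0,-0.02],190],
    [[0.26,0,0],[-0.024,-0.003,-0.03],100],
    [[0.35,0,0],[-0.03,-0.005,-0.04],0],
    [[0.43,0,0],[-0.035,-0.007,-0.043],0],
    [[0.48,0,0],[-0.039,-0.007,-0.043],0],
    [[0.48,0,0],[-0.039,-0.007,-0.043],0],
    [[0.48,0,0],[-0.039,-0.007,-0.043],0]
  ]
}}

```text
t: 12.05
eef_pos: [500.0, -199.3, 148.3]
tcp_rot: [-3.14, -0.003, 1.64]
ft_force: [-0.6, 0.5, -0.6]
opening: 0.705
```

```bash
python3 - <<'E'
from plan import *
from tile import *
did([.48,0,0],[-.039,-.007,-.043])
tile("scene",3,25,(450,660,-290,-20))
tile("top",3,25,(450,660,-290,-20),"pics/laid2_t.png")
from cell import env; print(env.state()["joints"].round(2))
E
```

```text
cmd [ 500.2 -200.2  149.8] [-3.141 -0.     1.639]
meas [ 500.  -199.3  148.3] [-3.14e+00 -3.00e-03  1.64e+00] F [-0.6  0.5 -0.6] M [-0.05 -0.08 -0.01] op 66.9 t 12.05
scene n 1724 c [ 541.1 -159.1] size [ 68.2 180.4] ang 3.54 z [ 7.4 10.1 12.7] px [263. 231.]
top n 330 c [539.4 -96.7] size [66.8 57.2] ang 4.1 z [ 4.9  9.8 13.9] px [263. 207.]
[-0.5   0.41  1.81  0.    0.93 -0.57]
```

```bash
python3 - <<'E'
from plan import *
go([543.4,-195,40],down(93.9))
E
```

```text
turn [-0.0002 -0.0003 -0.0003] shift [0.0023 0.0435 0.1098]
```

{"name": "arm_command", "arguments": {
  "targets": [
    [[0,0,0],[0.002,0.02,0.01],0],
    [[0,0,0],[0.002,0.043,0.03],0],
    [[0,0,0],[0.002,0.043,0.06],0],
    [[0,0,0],[0.002,0.043,0.09],0],
    [[0,0,0],[0.002,0.043,0.11],0],
    [[0,0,0],[0.002,0.043,0.11],0],
    [[0,0,0],[0.002,0.043,0.11],0]
  ]
}}

```text
t: 12.85
eef_pos: [542.6, -195.1, 40.0]
tcp_rot: [-3.141, -0.001, 1.639]
ft_force: [0.7, -0.8, -0.4]
opening: 1.0
```

```bash
python3 - <<'E'
from plan import *
from tile import *
did([0,0,0],[.002,.043,.11])
s,d=read_camera("scene"); cv2.imwrite("pics/re1.png",cv2.resize(s[120:280,190:350],(600,600),interpolation=cv2.INTER_CUBIC))
P=cloud("scene",d)
m=(s.max(-1)<60)&(P[...,2]>40)&(abs(P[...,0]-543)<80)&(abs(P[...,1]+195)<25)&(P[...,2]<140)
for z in range(60,140,10):
    k=m&(abs(P[...,2]-z)<5)
    if k.sum(): print(z,k.sum(),np.percentile(P[k],[2,50,98],axis=0).round(1).tolist())
E
```

```text
cmd [ 543.  -195.3   39.8] [-3.141 -0.     1.639]
meas [ 542.6 -195.1   40. ] [-3.141e+00 -1.000e-03  1.639e+00] F [ 0.7 -0.8 -0.4] M [ 0.02 -0.11  0.03] op 95.0 t 12.85
70 2 [[496.3, -201.0, 73.5], [543.3, -192.4, 73.9], [590.4, -183.8, 74.2]]
80 33 [[492.7, -206.6, 75.4], [495.0, -194.3, 78.4], [594.9, -182.4, 84.6]]
90 44 [[491.6, -206.7, 85.9], [495.8, -192.6, 90.2], [598.0, -180.4, 94.9]]
100 42 [[490.8, -206.8, 95.3], [545.1, -191.4, 99.6], [599.0, -180.2, 104.5]]
110 47 [[490.6, -205.9, 105.3], [495.8, -190.4, 109.6], [599.3, -179.8, 114.9]]
120 26 [[490.5, -201.0, 115.7], [494.3, -190.7, 120.0], [597.7, -179.6, 123.5]]
130 24 [[486.7, -208.8, 125.4], [492.6, -189.3, 130.7], [549.2, -183.0, 134.4]]
```

View pics/re1.png

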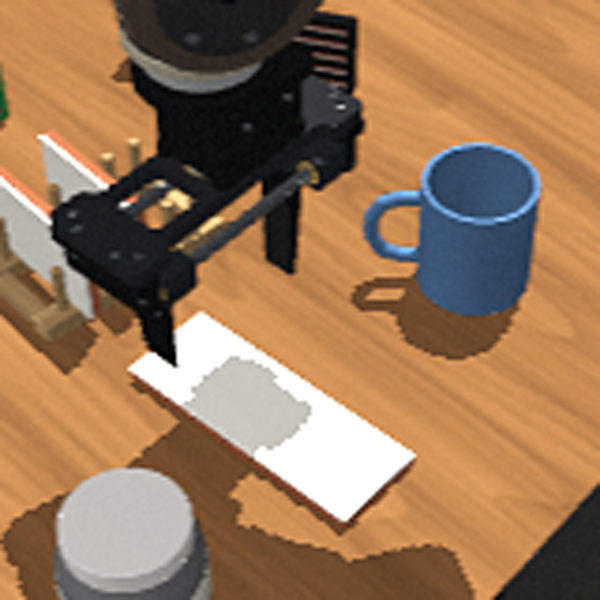

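{"name": "arm_command", "arguments": {
  "targets": [
    [[0,0,0],[0,0,0.02],0],
    [[0,0,0],[0,0,0.04],0],
    [[0,0,0],[0,0,0.055],0],
    [[0,0,0],[0,0,0.064],0],
    [[0,0,0],[0,0,0.064],0],
    [[0,0,0],[0,0,0.064],0]
  ]
}}

```text
t: 13.5
eef_pos: [543.0, -195.3, -23.4]
tcp_rot: [-3.142, -0.0, 1.639]
ft_force: [0.2, -1.0, 1.0]
opening: 0.999
```

{"name": "arm_command", "arguments": {
  "targets": [
    [[0,0,0],[0,0,0.002],0],
    [[0,0,0],[0,0,0.004],0],
    [[0,0,0],[0,0,0.004],0]
  ]
}}

```text
t: 13.8
eef_pos: [542.6, -195.1, -28.2]
tcp_rot: [-3.141, -0.001, 1.639]
ft_force: [-0.4, -0.6, 0.5]
opening: 0.997
```

{"name": "arm_command", "arguments": {
  "targets": [
    [[0,0,0],[0,0,0.001],0],
    [[0,0,0],[0,0,0.002],0],
    [[0,0,0],[0,0,0.002],0]
  ]
}}

```text
t: 14.1
eef_pos: [542.5, -195.0, -30.5]
tcp_rot: [-3.14, -0.001, 1.639]
ft_force: [-0.1, 0.4, 0.7]
opening: 0.997
```

```bash
python3 - <<'E'
from plan import *
did([0,0,0],[0,0,.07])
E
```

```text
cmd [ 542.9 -195.3  -30.2] [-3.141 -0.     1.639]
meas [ 542.5 -195.   -30.5] [-3.140e+00 -1.000e-03  1.639e+00] F [-0.1  0.4  0.7] M [ 0.04 -0.09 -0.03] op 94.7 t 14.1
```

{"name": "arm_command", "arguments": {
  "targets": [
    [[0,0,0],[0,0,0.001],0],
    [[0,0,0],[0,0,0.001],0]
  ]
}}

```text
t: 14.3
eef_pos: [542.5, -195.0, -31.5]
tcp_rot: [-3.14, -0.001, 1.639]
ft_force: [-0.5, -0.4, -0.1]
opening: 0.999
```

{"name": "arm_command", "arguments": {
  "targets": [
    [[0,0,0],[0,0,0.001],0],
    [[0,0,0],[0,0,0.001],0]
  ]
}}

```text
t: 14.5
eef_pos: [542.5, -195.0, -32.5]
tcp_rot: [-3.14, -0.001, 1.639]
ft_force: [0.5, -0.5, -0.0]
opening: 1.001
```

{"name": "arm_command", "arguments": {
  "targets": [
    [[0,0,0],[0,0,0],50],
    [[0,0,0],[0,0,0],100],
    [[0,0,0],[0,0,0],150],
    [[0,0,0],[0,0,0],255],
    [[0,0,0],[0,0,0],255],
    [[0,0,0],[0,0,0],255],
    [[0,0,0],[0,0,0],255]
  ]
}}

```text
t: 15.2
eef_pos: [542.6, -195.1, -32.4]
tcp_rot: [-3.141, -0.001, 1.639]
ft_force: [-0.0, 0.1, -0.8]
opening: 0.681
```

{"name": "arm_command", "arguments": {
  "targets": [
    [[0,0,0],[0,0,-0.01],255],
    [[0,0,0],[0,0,-0.03],255],
    [[0,0,0],[0,0,-0.06],255],
    [[0,0,0],[0,0,-0.08],255],
    [[0,0,0],[0,0,-0.08],255],
    [[0,0,0],[0,0,-0.08],255]
  ]
}}

```text
t: 15.8
eef_pos: [542.4, -195.0, 47.6]
tcp_rot: [-3.141, -0.001, 1.639]
ft_force: [-0.8, -0.0, -3.7]
opening: 0.68
```

```bash
python3 - <<'E'
from plan import *
from tile import *
did([0,0,0],[0,0,.002-.08])
tile("scene",70,115,(450,660,-290,-20),"pics/lift2.png")
s=cv2.imread("pics/lift2.png"); cv2.imwrite("pics/lift2c.png",cv2.resize(s[80:240,190:350],(600,600),interpolation=cv2.INTER_CUBIC))
E
```

```text
cmd [ 543.  -195.3   47.8] [-3.141 -0.     1.639]
meas [ 542.4 -195.    47.6] [-3.141e+00 -1.000e-03  1.639e+00] F [-0.8 -0.  -3.7] M [-0.09 -0.06  0.  ] op 64.6 t 15.8
scene n 1497 c [ 539.9 -148.3] size [ 66.9 159.2] ang 3.27 z [87.  89.6 92.2] px [269. 211.]
```

View pics/lift2c.png

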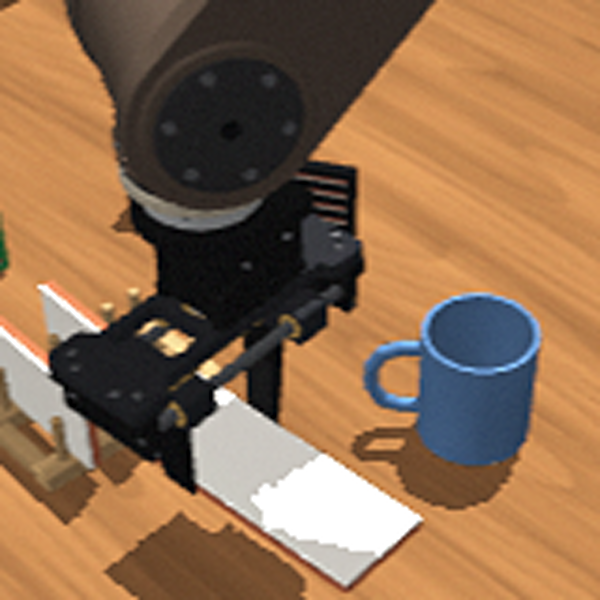

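Gripped across the 65 mm width (opening 64.6 mm), level. Next: carry to the -y side of the cutter, descend and slide it under the rail.

```bash
python3 - <<'E'
from plan import *
for y,z in((-165,48),(-165,0),(-37,0)): go([*cut(50,y),z],down(94.7)); print(cut(50,y))
E
```

```text
turn [-0.0002 -0.0003 -0.0143] shift [ 1.564e-01  3.740e-02 -1.000e-04]
[569.65172326 -36.74824339]
turn [-0.0002 -0.0003 -0.0143] shift [0.1564 0.0374 0.0479]
[569.65172326 -36.74824339]
turn [-0.0002 -0.0003 -0.0143] shift [0.2844 0.0356 0.0479]
[559.16359416  90.82134212]
```

{"name": "arm_command", "arguments": {
  "targets": [
    [[0,0,0],[0.02,0.005,0],255],
    [[0,0,0],[0.05,0.012,0],255],
    [[0,0,-0.01],[0.08,0.019,0],255],
    [[0,0,-0.014],[0.11,0.026,0],255],
    [[0,0,-0.014],[0.14,0.034,0],255],
    [[0,0,-0.014],[0.156,0.037,0],255],
    [[0,0,-0.014],[0.156,0.037,0],255],
    [[0,0,-0.014],[0.156,0.037,0],255]
  ]
}}

```text
t: 16.65
eef_pos: [568.6, -37.3, 47.0]
tcp_rot: [-3.139, -0.001, 1.653]
ft_force: [-0.5, 0.1, -2.7]
opening: 0.678
```

{"name": "arm_command", "arguments": {
  "targets": [
    [[0,0,0],[0,0,0.01],255],
    [[0,0,0],[0,0,0.025],255],
    [[0,0,0],[0,0,0.04],255],
    [[0,0,0],[0,0,0.048],255],
    [[0,0,0],[0,0,0.048],255],
    [[0,0,0],[0,0,0.048],255]
  ]
}}

```text
t: 17.25
eef_pos: [568.9, -37.4, -0.3]
tcp_rot: [-3.14, -0.001, 1.652]
ft_force: [0.2, 0.9, -2.4]
opening: 0.681
```

```bash
python3 - <<'E'
from plan import *
from tile import *
did([0,0,-.014],[.156,.037,0]); did([0,0,0],[0,0,.048])
r=tile("scene",33,55,(480,640,-120,170),"pics/ins.png")
r2=tile("top",33,55,(480,640,-120,170),"pics/ins_t.png")
s=cv2.imread("pics/ins.png"); cv2.imwrite("pics/insc.png",cv2.resize(s[140:380,190:430],(600,600),interpolation=cv2.INTER_CUBIC))
E
```

```text
cmd [569.3 -37.2  47.9] [-3.141 -0.     1.653]
meas [ 5.689e+02 -3.740e+01 -3.000e-01] [-3.140e+00 -1.000e-03  1.652e+00] F [ 0.2  0.9 -2.4] M [-0.04 -0.14  0.01] op 64.7 t 17.25
cmd [ 5.693e+02 -3.710e+01 -1.000e-01] [-3.141 -0.     1.653]
meas [ 5.689e+02 -3.740e+01 -3.000e-01] [-3.140e+00 -1.000e-03  1.652e+00] F [ 0.2  0.9 -2.4] M [-0.04 -0.14  0.01] op 64.7 t 17.25
scene n 1700 c [564.9  22.4] size [ 67.8 133.2] ang 4.97 z [39.3 41.8 44.1] px [316. 276.]
top n 39 c [555.1 -84.8] size [29.3 13.2] ang 0.21 z [38.7 41.6 46.7] px [262. 203.]
```

View pics/insc.png

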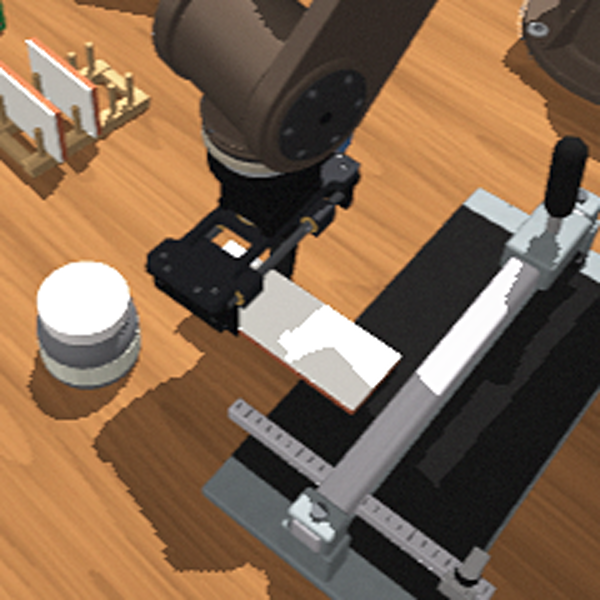

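Tile level (top z≈41.8, under the rail's 58), its end clear of the rail. Sliding under.

{"name": "arm_command", "arguments": {
  "targets": [
    [[0,0,0],[0.015,0,0],255],
    [[0,0,0],[0.035,0,0],255],
    [[0,0,0],[0.06,0,0],255],
    [[0,0,0],[0.085,0,0],255],
    [[0,0,0],[0.11,0,0],255],
    [[0,0,0],[0.122,0,0],255],
    [[0,0,0],[0.122,0,0],255],
    [[0,0,0],[0.122,0,0],255]
  ]
}}

```text
t: 18.15
eef_pos: [559.0, 84.5, -0.0]
tcp_rot: [-3.141, -0.001, 1.653]
ft_force: [0.2, -0.2, -3.2]
opening: 0.68
```

```bash
python3 - <<'E'
from plan import *
from tile import *
did([0,0,0],[.122,0,0])
s,d=read_camera("scene");cv2.imwrite("pics/in2.png",cv2.resize(s[180:400,230:450],(600,600),interpolation=cv2.INTER_CUBIC))
P=cloud("scene",d); a=np.radians(4.7); R=np.array([[np.cos(a),-np.sin(a)],[np.sin(a),np.cos(a)]])
L=(P[...,:2]-np.array([506.3,123.6]))@R
m=(s.min(-1)>100)&(P[...,2]>34)&(P[...,2]<50)&(L[...,0]>0)&(L[...,0]<110)&(abs(L[...,1])<120)
print(np.percentile(L[m],[1,99],axis=0).round(1),np.percentile(P[m][:,2],[2,50,98]).round(1))
for lo,hi in((-60,-20),(20,60),(60,90)):
    k=m&(L[...,1]>lo)&(L[...,1]<hi)
    if k.sum(): print(lo,k.sum(),np.percentile(L[k][:,0],[2,98]).round(1),np.median(P[k][:,2]).round(1))
E
```

```text
cmd [ 5.593e+02  8.440e+01 -1.000e-01] [-3.141 -0.     1.653]
meas [559.   84.5  -0. ] [-3.141e+00 -1.000e-03  1.653e+00] F [ 0.2 -0.2 -3.2] M [-0.11 -0.1  -0.01] op 64.6 t 18.15
[[ 17.1 -86.6]
 [ 81.6  81.6]] [39.1 42.  44.6]
-60 128 [17.6 80.3] 42.3
20 685 [18.6 81.5] 42.0
60 401 [18.8 81.6] 41.8
```

View pics/in2.png

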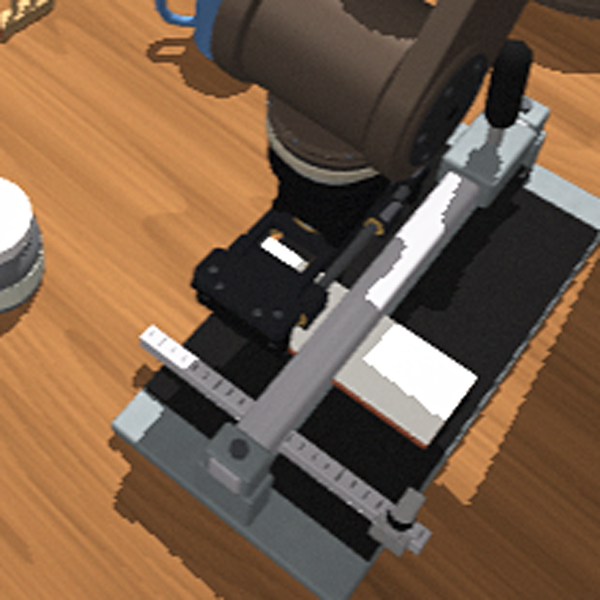

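{"name": "arm_command", "arguments": {
  "targets": [
    [[0,0,0],[0,0.01,0],255],
    [[0,0,0],[0,0.02,0],255],
    [[0,0,0],[0,0.02,0.003],255],
    [[0,0,0],[0,0.02,0.006],255],
    [[0,0,0],[0,0.02,0.006],255]
  ]
}}

```text
t: 18.7
eef_pos: [578.2, 86.1, -6.9]
tcp_rot: [-3.139, -0.001, 1.653]
ft_force: [-0.0, -0.2, -3.3]
opening: 0.682
```

{"name": "arm_command", "arguments": {
  "targets": [
    [[0,0,0],[0,0,0.001],255],
    [[0,0,0],[0,0,0.001],255]
  ]
}}

```text
t: 18.9
eef_pos: [578.6, 86.3, -7.3]
tcp_rot: [-3.14, -0.001, 1.653]
ft_force: [0.5, 1.5, -1.6]
opening: 0.679
```

{"name": "arm_command", "arguments": {
  "targets": [
    [[0,0,0],[0,0,0.001],255],
    [[0,0,0],[0,0,0.001],255]
  ]
}}

```text
t: 19.1
eef_pos: [578.8, 86.3, -8.2]
tcp_rot: [-3.14, -0.001, 1.653]
ft_force: [-0.4, -0.1, -2.4]
opening: 0.68
```

{"name": "arm_command", "arguments": {
  "targets": [
    [[0,0,0],[0,0,0.001],255],
    [[0,0,0],[0,0,0.001],255]
  ]
}}

```text
t: 19.3
eef_pos: [578.9, 86.3, -8.4]
tcp_rot: [-3.141, -0.001, 1.653]
ft_force: [-3.5, -0.8, 8.1]
opening: 0.68
```

{"name": "arm_command", "arguments": {
  "targets": [
    [[0,0,0],[0,0,0.001],255],
    [[0,0,0],[0,0,0.001],255]
  ]
}}

```text
t: 19.5
eef_pos: [578.9, 86.3, -8.4]
tcp_rot: [-3.141, -0.001, 1.653]
ft_force: [-5.4, -0.6, 17.4]
opening: 0.679
```

Contact with the bed (17 N). Releasing and lifting off.

{"name": "arm_command", "arguments": {
  "targets": [
    [[0,0,0],[0,0,-0.002],255],
    [[0,0,0],[0,0,-0.002],60],
    [[0,0,0],[0,0,-0.002],45],
    [[0,0,0],[0,0,-0.002],45],
    [[0,0,0],[0,0,-0.002],45]
  ]
}}

```text
t: 20.0
eef_pos: [578.8, 86.3, -8.4]
tcp_rot: [-3.14, -0.001, 1.653]
ft_force: [0.3, -0.4, 0.2]
opening: 0.825
```

{"name": "arm_command", "arguments": {
  "targets": [
    [[0,0,0],[0,0,-0.02],45],
    [[0,0,0],[0,0,-0.06],45],
    [[0,0,0],[0,0,-0.1],45],
    [[0,0,0],[0,0,-0.14],45],
    [[0,0,0],[0,0,-0.14],45],
    [[0,0,0],[0,0,-0.14],45]
  ]
}}

```text
t: 20.6
eef_pos: [579.1, 86.2, 132.2]
tcp_rot: [3.141, -0.001, 1.653]
ft_force: [-0.2, 0.1, -0.4]
opening: 0.827
```

```bash
cat >> tile.py <<'E'
def cutframe(n,save=None,zlo=29,zhi=37.5,crop=None):
    s,d=read_camera(n); P=cloud(n,d)
    if save: cv2.imwrite(save,cv2.resize(s[crop[0]:crop[1],crop[2]:crop[3]],(600,600),interpolation=cv2.INTER_CUBIC))
    a=np.radians(4.7); R=np.array([[np.cos(a),-np.sin(a)],[np.sin(a),np.cos(a)]])
    L=(P[...,:2]-np.array([506.3,123.6]))@R; Z=P[...,2]
    m=(s.min(-1)>90)&(Z>zlo-2)&(Z<zhi+2)&(L[...,0]>-20)&(L[...,0]<129)&(L[...,1]>-130)&(L[...,1]<110)
    if m.sum()<20: print(n,"none"); return
    print(n,m.sum(),"y ends",np.percentile(L[m][:,1],[.5,99.5]).round(1),"z",np.percentile(Z[m],[5,50,95]).round(1))
    E=[]
    for y in range(-95,96,10):
        k=m&(abs(L[...,1]-y)<5)
        if k.sum()>15: E.append((y,*np.percentile(L[k][:,0],[3,97]).round(1)))
    E=np.array(E); print(E.tolist())
    if len(E)>3:
        for j in(1,2): k=np.polyfit(E[:,0],E[:,j],1); print("edge",j,"ang",np.degrees(-k[0]).round(2),"x@0",k[1].round(1))
E
python3 - <<'E'
from plan import *
from tile import *
sync();show()
cutframe("scene","pics/bed.png",crop=(180,400,230,450)); cutframe("top","pics/bed_t.png",crop=(130,310,120,300))
E
```

```text
cmd [579.1  86.2 132.2] [ 3.141e+00 -1.000e-03  1.653e+00]
meas [579.1  86.2 132.2] [ 3.141e+00 -1.000e-03  1.653e+00] F [-0.2  0.1 -0.4] M [-0.01 -0.11  0.04] op 78.5 t 20.6
scene 2425 y ends [-96.   81.9] z [31.8 34.1 36.1]
[[-95.0, 39.0, 99.6], [-85.0, 38.4, 100.1], [-75.0, 38.8, 100.6], [-65.0, 39.4, 100.2], [-55.0, 38.1, 100.4], [-45.0, 38.4, 100.9], [-35.0, 38.7, 100.3], [-25.0, 39.2, 100.9], [5.0, 41.6, 100.4], [15.0, 39.4, 100.9], [25.0, 39.6, 101.2], [35.0, 39.9, 101.2], [45.0, 40.4, 100.7], [55.0, 40.4, 101.4], [65.0, 40.5, 101.3], [75.0, 40.5, 101.4], [85.0, 40.4, 101.0]]
edge 1 ang -0.7 x@0 39.6
edge 2 ang -0.4 x@0 100.8
top 513 y ends [-95.7 -36.5] z [29.8 33.7 37.5]
[[-95.0, 39.3, 99.8], [-85.0, 38.9, 100.0], [-75.0, 39.4, 101.3], [-65.0, 38.5, 99.5], [-55.0, 39.6, 100.4], [-45.0, 38.6, 101.2]]
edge 1 ang 0.38 x@0 38.6
edge 2 ang -1.05 x@0 101.6
```

View pics/bed.png

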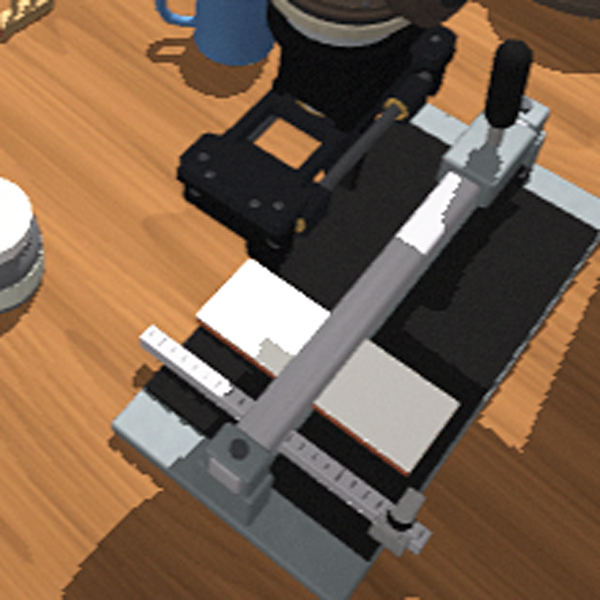

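Tile is flat on the bed, x 38–103, y −98…82 in the cutter frame, −0.5° off, 27 mm short of the fence. Plan: straddle the rail with the open fingers (jaw along y) and push both sides at once. First I check that the arm clears the carriage handle.

```bash
python3 - <<'E'
from plan import *
from h import *
from cell import read_camera,env
st=env.state(); print(st["joints"].round(3))
t=st["eef_pos"]; r0=np.hypot(*t[:2]); u=t[:2]/r0
for n in("scene","top"):
    s,d=read_camera(n); P=cloud(n,d)
    rel=(P[...,:2]-t[:2]); rad=-(rel@u); lat=rel@np.array([-u[1],u[0]]); z=P[...,2]-(t[2]+32)
    for a in range(-100,400,25):
        m=(abs(rad-a)<12)&(abs(lat)<100)&(P[...,2]>215)&np.isfinite(z)
        if m.sum()>5: print(n,a,m.sum(),"z above tip",np.percentile(z[m],[1,99]).round(0),"lat",np.percentile(lat[m],[1,99]).round(0))
E
```

```text
[ 3.500e-02  4.900e-01  1.715e+00  1.000e-03  9.400e-01 -4.800e-02]
scene -100 230 z above tip [104. 123.] lat [-31.  28.]
scene -75 979 z above tip [ 81. 124.] lat [-39.  30.]
scene -50 3470 z above tip [100. 307.] lat [-63.  60.]
scene -25 5462 z above tip [ 96. 324.] lat [-62.  64.]
scene 0 2472 z above tip [ 96. 342.] lat [-60.  67.]
scene 25 1659 z above tip [ 95. 360.] lat [-58.  68.]
scene 50 3755 z above tip [ 87. 380.] lat [-54.  68.]
scene 75 4287 z above tip [ 98. 404.] lat [-49.  70.]
scene 100 2155 z above tip [292. 414.] lat [-37.  73.]
scene 125 500 z above tip [355. 414.] lat [62. 75.]
scene 150 126 z above tip [364. 409.] lat [69. 79.]
scene 175 20 z above tip [380. 403.] lat [73. 81.]
top -50 115 z above tip [275. 310.] lat [-65.  55.]
top -25 836 z above tip [271. 326.] lat [-68.  57.]
top 0 1143 z above tip [258. 342.] lat [-67.  60.]
top 25 1110 z above tip [259. 360.] lat [-65.  63.]
top 50 946 z above tip [ 98. 389.] lat [-59.  66.]
top 75 1281 z above tip [110. 405.] lat [-54.  69.]
top 100 1173 z above tip [285. 432.] lat [-51.  61.]
top 125 1283 z above tip [325. 457.] lat [-48.  63.]
top 150 1550 z above tip [387. 480.] lat [-44.  80.]
top 175 1786 z above tip [412. 505.] lat [-44.  82.]
top 200 2069 z above tip [418. 531.] lat [-42.  77.]
top 225 2501 z above tip [440. 561.] lat [-39.  92.]
top 250 3744 z above tip [464. 600.] lat [-46.  98.]
top 275 4078 z above tip [526. 611.] lat [-47.  98.]
top 300 4043 z above tip [521. 613.] lat [-46.  98.]
top 325 3519 z above tip [522. 612.] lat [-43.  98.]
top 350 1235 z above tip [521. 604.] lat [-40.  63.]
top 375 23 z above tip [532. 569.] lat [-34. -33.]
```

```bash
python3 - <<'E'
from plan import *
sync(); go([*cut(10,0),132],down(4.7))
E
```

```text
turn [-0.0036  0.0021  1.5707] shift [ 0.0433 -0.0588 -0.0014]
```

{"name": "arm_command", "arguments": {
  "targets": [
    [[0,0,0.14],[0.006,-0.008,0],0],
    [[0,0,0.28],[0.012,-0.016,0],0],
    [[0,0,0.42],[0.018,-0.024,0],0],
    [[0,0,0.56],[0.024,-0.032,0],0],
    [[0,0,0.7],[0.03,-0.04,0],0],
    [[0,0,0.84],[0.036,-0.048,0],0],
    [[0,0,0.98],[0.042,-0.056,0],0],
    [[0,0,1.12],[0.043,-0.059,0],0]
  ]
}}

```text
t: 21.6
eef_pos: [515.6, 124.6, 130.9]
tcp_rot: [-3.139, 0.003, 0.527]
ft_force: [0.0, -0.3, -0.0]
opening: 0.998
```

{"name": "arm_command", "arguments": {
  "targets": [
    [[0,0,0.14],[0,0,0],0],
    [[0,0,0.28],[0,0,0],0],
    [[0,0,0.42],[0,0,0],0],
    [[0,0,0.451],[0,0,0],0],
    [[0,0,0.451],[0,0,0],0],
    [[0,0,0.451],[0,0,0],0]
  ]
}}

```text
t: 22.2
eef_pos: [516.4, 124.2, 131.2]
tcp_rot: [-3.141, 0.002, 0.083]
ft_force: [-0.5, -0.9, 0.4]
opening: 1.0
```

```bash
python3 - <<'E'
from plan import *
from tile import *
did([0,0,1.12],[.043,-.059,0]);did([0,0,.451],[0,0,0])
cutframe("scene","pics/str.png",crop=(140,400,230,490)); cutframe("top","pics/str_t.png",crop=(130,310,120,300))
go([*cut(10,0),-5],down(4.7))
E
```

```text
cmd [516.1 124.1 130.6] [-3.139e+00  3.000e-03  5.330e-01]
meas [516.4 124.2 131.2] [-3.141e+00  2.000e-03  8.300e-02] F [-0.5 -0.9  0.4] M [-0.05 -0.02  0.03] op 95.0 t 22.2
cmd [516.1 124.1 130.6] [-3.141  0.004  0.082]
meas [516.4 124.2 131.2] [-3.141e+00  2.000e-03  8.300e-02] F [-0.5 -0.9  0.4] M [-0.05 -0.02  0.03] op 95.0 t 22.2
scene 2420 y ends [-96.4  81.8] z [31.8 34.  36.1]
[[-95.0, 37.9, 100.3], [-85.0, 38.7, 100.1], [-75.0, 38.3, 100.2], [-65.0, 38.5, 100.2], [-55.0, 38.3, 99.9], [-45.0, 38.4, 100.0], [-35.0, 38.7, 101.1], [-25.0, 39.2, 100.8], [5.0, 39.2, 100.7], [15.0, 39.3, 101.2], [25.0, 39.7, 100.5], [35.0, 41.1, 101.7], [45.0, 39.8, 101.3], [55.0, 39.9, 101.6], [65.0, 40.5, 101.4], [75.0, 40.2, 102.0], [85.0, 40.8, 100.9]]
edge 1 ang -0.84 x@0 39.4
edge 2 ang -0.5 x@0 100.9
top 456 y ends [-95.8  -8.6] z [29.4 33.7 37.6]
[[-95.0, 39.6, 97.7], [-85.0, 38.5, 99.8], [-75.0, 38.7, 100.9], [-65.0, 38.1, 100.1], [-55.0, 39.1, 100.1], [-15.0, 91.0, 102.6]]
edge 1 ang -37.18 x@0 89.7
edge 2 ang -2.79 x@0 103.4
turn [-0.001   0.0036 -0.0003] shift [ 7.000e-04 -1.000e-04  1.356e-01]
```

View pics/str.png

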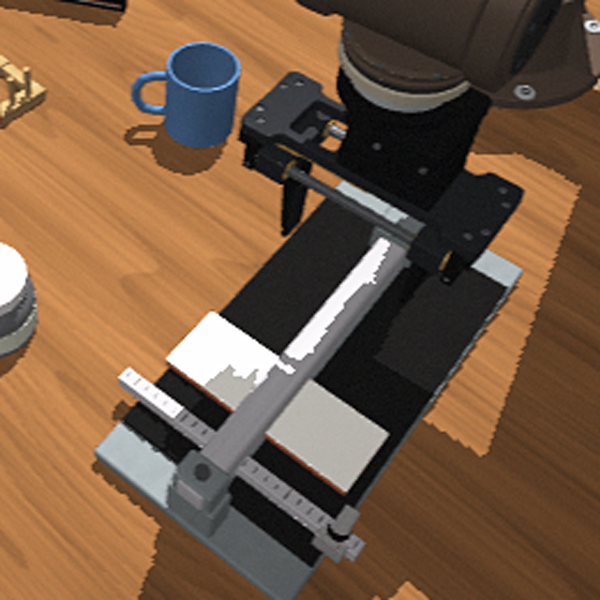

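Fingers straddle the rail, the tile lies ahead. Descending beside the rail behind the tile's near edge.

{"name": "arm_command", "arguments": {
  "targets": [
    [[0,0.004,0],[0.001,0,0.03],0],
    [[0,0.004,0],[0.001,0,0.06],0],
    [[0,0.004,0],[0.001,0,0.09],0],
    [[0,0.004,0],[0.001,0,0.115],0],
    [[0,0.004,0],[0.001,0,0.13],0],
    [[0,0.004,0],[0.001,0,0.135],0],
    [[0,0.004,0],[0.001,0,0.135],0]
  ]
}}

```text
t: 23.0
eef_pos: [517.3, 124.4, -3.5]
tcp_rot: [-3.141, -0.002, 0.082]
ft_force: [-0.1, -0.2, 0.1]
opening: 1.0
```

```bash
python3 - <<'E'
from plan import *
from tile import *
did([0,0.004,0],[.001,0,.135])
cutframe("scene","pics/str2.png",crop=(140,400,230,490))
E
```

```text
cmd [516.6 124.3  -4.4] [-3.141 -0.     0.082]
meas [517.3 124.4  -3.5] [-3.141e+00 -2.000e-03  8.200e-02] F [-0.1 -0.2  0.1] M [-0.01  0.04 -0.01] op 95.0 t 23.0
scene 2429 y ends [-96.   81.8] z [31.8 34.1 36.1]
[[-95.0, 38.7, 99.6], [-85.0, 39.0, 99.8], [-75.0, 37.5, 100.3], [-65.0, 39.8, 100.5], [-55.0, 38.4, 100.4], [-45.0, 38.9, 100.4], [-35.0, 39.4, 100.2], [-25.0, 39.2, 100.4], [5.0, 39.3, 100.0], [15.0, 39.2, 100.8], [25.0, 39.7, 100.9], [35.0, 40.0, 101.4], [45.0, 40.4, 101.0], [55.0, 40.7, 101.8], [65.0, 40.2, 101.2], [75.0, 40.3, 101.9], [85.0, 40.3, 99.5]]
edge 1 ang -0.65 x@0 39.5
edge 2 ang -0.4 x@0 100.6
```

View pics/str2.png

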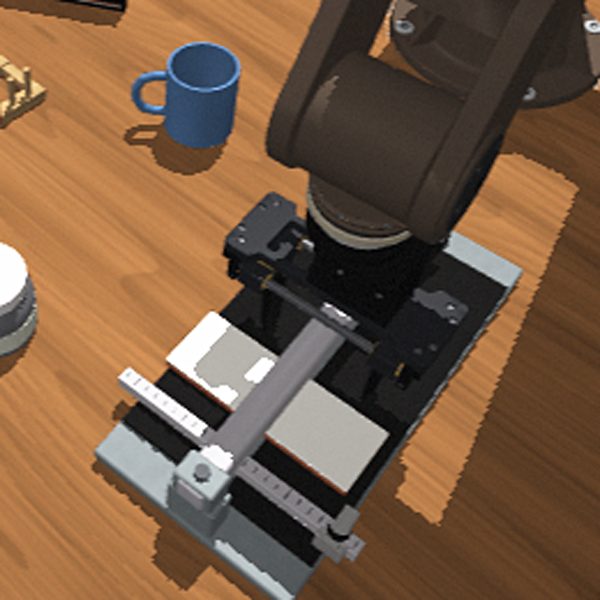

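{"name": "arm_command", "arguments": {
  "targets": [
    [[0,0,0],[0.01,0,0],0],
    [[0,0,0],[0.018,0,0],0],
    [[0,0,0],[0.023,0,0],0],
    [[0,0,0],[0.028,0,0],0],
    [[0,0,0],[0.033,0,0],0],
    [[0,0,0],[0.037,0,0],0],
    [[0,0,0],[0.037,0,0],0]
  ]
}}

```text
t: 23.75
eef_pos: [555.1, 127.5, -3.0]
tcp_rot: [-3.141, -0.004, 0.082]
ft_force: [-0.2, 0.8, 0.8]
opening: 1.0
```

```bash
python3 - <<'E'
from plan import *
from tile import *
did([0,0,0],[.037,0,0])
cutframe("scene","pics/p1.png",crop=(140,400,230,490))
E
```

```text
cmd [553.4 127.3  -4.4] [-3.141 -0.     0.082]
meas [555.1 127.5  -3. ] [-3.141 -0.004  0.082] F [-0.2  0.8  0.8] M [ 0.02  0.   -0.02] op 95.0 t 23.75
scene 2516 y ends [-96.1  81.9] z [31.9 34.  36.1]
[[-95.0, 63.6, 123.8], [-85.0, 62.7, 124.3], [-75.0, 63.2, 123.7], [-65.0, 63.2, 123.8], [-55.0, 62.9, 123.9], [-45.0, 62.6, 124.0], [-35.0, 63.4, 124.2], [-25.0, 63.8, 123.8], [5.0, 62.6, 123.4], [15.0, 63.0, 124.4], [25.0, 62.9, 124.2], [35.0, 62.9, 124.1], [45.0, 62.8, 123.8], [55.0, 63.3, 124.6], [65.0, 62.4, 124.6], [75.0, 62.7, 124.4], [85.0, 64.6, 123.8]]
edge 1 ang -0.01 x@0 63.1
edge 2 ang -0.12 x@0 124.1
```

View pics/p1.png

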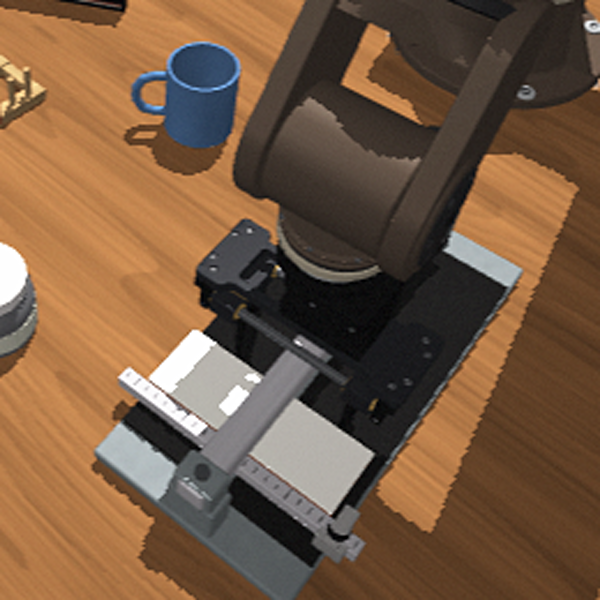

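Pushed square (both edges within 0.1°), gap to the fence ≈3.5 mm. Next: retreat, close the fingers, push the −y end towards the stop.

{"name": "arm_command", "arguments": {
  "targets": [
    [[0,0,0],[-0.008,0,0],0],
    [[0,0,0],[-0.015,0,0],0],
    [[0,0,0],[-0.015,0,-0.03],0],
    [[0,0,0],[-0.015,0,-0.07],0],
    [[0,0,0],[-0.015,0,-0.11],0],
    [[0,0,0],[-0.015,0,-0.12],120],
    [[0,0,0],[-0.015,0,-0.12],255]
  ]
}}

```text
t: 24.5
eef_pos: [539.2, 126.1, 118.3]
tcp_rot: [-3.141, -0.006, 0.082]
ft_force: [-1.1, -0.2, -0.6]
opening: 0.888
```

```bash
python3 - <<'E'
from plan import *
did([0,0,0],[-.015,0,-.12])
go([*cut(114,-122),115],down(4.7));go([*cut(114,-122),-4],down(4.7))
E
```

```text
cmd [538.5 126.  115.6] [-3.141 -0.     0.082]
meas [539.2 126.1 118.3] [-3.141 -0.006  0.082] F [-1.1 -0.2 -0.6] M [ 0.04  0.03 -0.01] op 84.4 t 24.5
turn [-0.001  -0.0004 -0.0003] shift [0.0818 0.1217 0.0005]
turn [-0.001  -0.0004 -0.0003] shift [0.0817 0.1218 0.1195]
```

{"name": "arm_command", "arguments": {
  "targets": [
    [[0,0,0],[0.02,0.03,0],255],
    [[0,0,0],[0.04,0.06,0],255],
    [[0,0,0],[0.06,0.09,0],255],
    [[0,0,0],[0.075,0.115,0],255],
    [[0,0,0],[0.082,0.122,0],255],
    [[0,0,0],[0.082,0.122,0],255],
    [[0,0,0],[0.082,0.122,0.03],255],
    [[0,0,0],[0.082,0.122,0.06],255]
  ]
}}

```text
t: 25.3
eef_pos: [630.1, 12.5, 56.3]
tcp_rot: [-3.141, -0.003, 0.083]
ft_force: [-0.2, -0.1, -1.0]
opening: 0.216
```

{"name": "arm_command", "arguments": {
  "targets": [
    [[0,0,0],[0,0,0.03],255],
    [[0,0,0],[0,0,0.05],255],
    [[0,0,0],[0,0,0.059],255],
    [[0,0,0],[0,0,0.059],255],
    [[0,0,0],[0,0,0.059],255]
  ]
}}

```text
t: 25.8
eef_pos: [631.2, 11.8, -1.2]
tcp_rot: [-3.141, -0.003, 0.082]
ft_force: [-0.1, -0.3, 0.3]
opening: 0.002
```

```bash
python3 - <<'E'
from plan import *
from tile import *
did([0,0,0],[.082,.122,.06]);did([0,0,0],[0,0,.059])
cutframe("scene","pics/y1.png",crop=(160,400,210,450))
E
```

```text
cmd [630.2  11.2  55.5] [-3.141 -0.     0.082]
meas [631.2  11.8  -1.2] [-3.141e+00 -3.000e-03  8.200e-02] F [-0.1 -0.3  0.3] M [ 0.01  0.09 -0.02] op 0.2 t 25.8
cmd [630.2  11.2  -3.5] [-3.141 -0.     0.082]
meas [631.2  11.8  -1.2] [-3.141e+00 -3.000e-03  8.200e-02] F [-0.1 -0.3  0.3] M [ 0.01  0.09 -0.02] op 0.2 t 25.8
scene 2211 y ends [-95.6  82.1] z [31.7 34.  36.2]
[[-95.0, 101.6, 125.0], [-85.0, 101.5, 124.5], [-75.0, 102.4, 125.0], [-65.0, 64.6, 124.8], [-55.0, 62.8, 124.8], [-45.0, 61.9, 124.2], [-35.0, 62.9, 124.2], [-25.0, 62.4, 123.8], [5.0, 64.5, 124.3], [15.0, 62.3, 124.4], [25.0, 63.2, 124.0], [35.0, 62.8, 124.4], [45.0, 62.5, 124.0], [55.0, 62.4, 124.4], [65.0, 62.3, 124.4], [75.0, 63.7, 123.9], [85.0, 64.3, 124.1]]
edge 1 ang 9.41 x@0 69.2
edge 2 ang 0.22 x@0 124.3
```

View pics/y1.png

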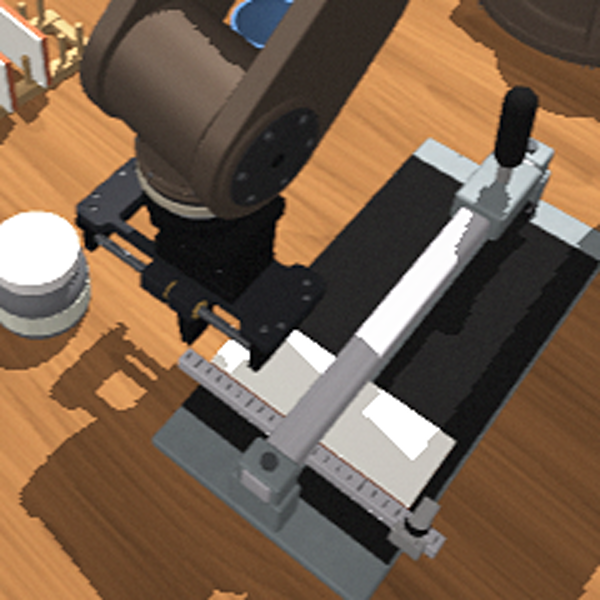

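{"name": "arm_command", "arguments": {
  "targets": [
    [[0,0,0],[0,0,0.003],255],
    [[0,0,0],[0,-0.004,0.003],255],
    [[0,0,0],[0,-0.008,0.003],255],
    [[0,0,0],[0,-0.012,0.003],255],
    [[0,0,0],[0,-0.014,0.003],255],
    [[0,0,0],[0,-0.014,0.003],255]
  ]
}}

```text
t: 26.45
eef_pos: [630.0, 25.7, -4.8]
tcp_rot: [-3.141, -0.003, 0.082]
ft_force: [-1.4, -0.1, -0.7]
opening: 0.01
```

{"name": "arm_command", "arguments": {
  "targets": [
    [[0,0,0],[0,-0.001,0],255],
    [[0,0,0],[0,-0.002,0],255],
    [[0,0,0],[0,-0.002,0],255]
  ]
}}

```text
t: 26.75
eef_pos: [629.8, 27.3, -4.9]
tcp_rot: [-3.141, -0.003, 0.082]
ft_force: [-0.4, 0.5, -0.4]
opening: 0.005
```

{"name": "arm_command", "arguments": {
  "targets": [
    [[0,0,0],[0,-0.001,0],255],
    [[0,0,0],[0,-0.002,0],255],
    [[0,0,0],[0,-0.002,0],255]
  ]
}}

```text
t: 27.05
eef_pos: [629.6, 29.3, -4.9]
tcp_rot: [-3.141, -0.003, 0.082]
ft_force: [0.6, -0.1, 0.6]
opening: 0.003
```

```bash
python3 - <<'E'
from plan import *
from tile import *
did([0,0,0],[0,-.018,.003])
cutframe("scene","pics/y2.png",crop=(160,400,210,450))
E
```

```text
cmd [628.7  29.2  -6.5] [-3.141 -0.     0.082]
meas [629.6  29.3  -4.9] [-3.141e+00 -3.000e-03  8.200e-02] F [ 0.6 -0.1  0.6] M [-0.01  0.06  0.05] op 0.3 t 27.05
scene 2016 y ends [-95.1  82.2] z [31.7 34.1 36.2]
[[-95.0, 86.4, 124.2], [-85.0, 85.5, 124.7], [-75.0, 91.0, 125.1], [-65.0, 102.8, 125.1], [-55.0, 105.4, 125.0], [-45.0, 69.5, 124.4], [-35.0, 62.3, 124.2], [-25.0, 63.1, 123.9], [5.0, 63.2, 124.2], [15.0, 62.5, 124.5], [25.0, 62.1, 124.4], [35.0, 63.1, 124.4], [45.0, 62.5, 123.9], [55.0, 62.7, 124.5], [65.0, 62.8, 123.8], [75.0, 63.1, 123.9], [85.0, 64.5, 124.1]]
edge 1 ang 10.73 x@0 71.7
edge 2 ang 0.24 x@0 124.4
```

{"name": "arm_command", "arguments": {
  "targets": [
    [[0,0,0],[0,-0.001,0],255],
    [[0,0,0],[0,-0.002,0],255],
    [[0,0,0],[0,-0.003,0],255],
    [[0,0,0],[0,-0.004,0],255],
    [[0,0,0],[0,-0.004,0],255]
  ]
}}

```text
t: 27.6
eef_pos: [629.3, 33.3, -4.9]
tcp_rot: [-3.141, -0.003, 0.082]
ft_force: [0.5, -0.6, -0.4]
opening: 0.005
```

```bash
python3 - <<'E'
from plan import *
from tile import *
did([0,0,0],[0,-.004,0])
cutframe("scene","pics/y3.png",crop=(160,400,210,450))
E
```

```text
cmd [628.4  33.1  -6.5] [-3.141 -0.     0.082]
meas [629.3  33.3  -4.9] [-3.141e+00 -3.000e-03  8.200e-02] F [ 0.5 -0.6 -0.4] M [ 0.02  0.01 -0.01] op 0.5 t 27.6
scene 1996 y ends [-93.9  83.4] z [31.7 34.1 36.2]
[[-95.0, 86.0, 124.6], [-85.0, 86.1, 125.1], [-75.0, 87.6, 124.5], [-65.0, 103.6, 125.2], [-55.0, 103.6, 125.0], [-45.0, 108.2, 125.0], [-35.0, 62.7, 124.4], [-25.0, 61.9, 124.0], [5.0, 63.2, 124.0], [15.0, 62.2, 124.7], [25.0, 62.6, 124.1], [35.0, 62.2, 123.8], [45.0, 62.5, 123.9], [55.0, 62.2, 123.4], [65.0, 61.6, 123.9], [75.0, 62.4, 123.9], [85.0, 61.6, 123.1]]
edge 1 ang 12.48 x@0 73.2
edge 2 ang 0.49 x@0 124.2
```

View pics/y3.png

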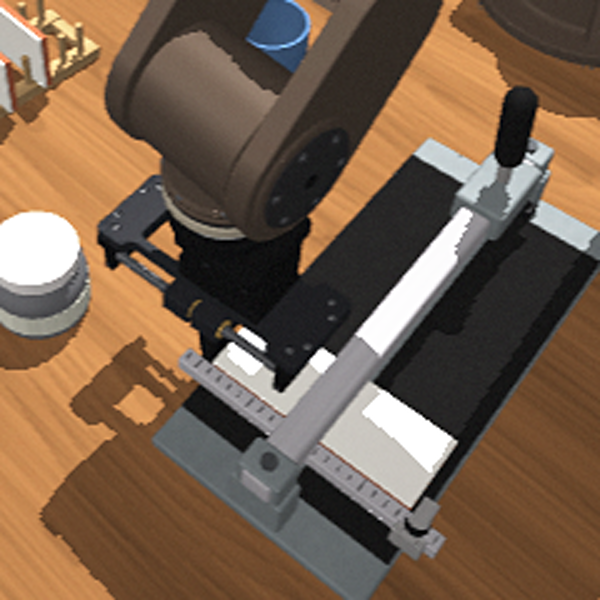

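{"name": "arm_command", "arguments": {
  "targets": [
    [[0,0,0],[0,-0.001,0],255],
    [[0,0,0],[0,-0.002,0],255],
    [[0,0,0],[0,-0.003,0],255],
    [[0,0,0],[0,-0.004,0],255],
    [[0,0,0],[0,-0.004,0],255]
  ]
}}

```text
t: 28.15
eef_pos: [629.0, 37.4, -4.9]
tcp_rot: [-3.141, -0.003, 0.082]
ft_force: [1.0, -0.0, 0.7]
opening: 0.007
```

{"name": "arm_command", "arguments": {
  "targets": [
    [[0,0,0],[0,-0.001,0],255],
    [[0,0,0],[0,-0.001,0],255]
  ]
}}

```text
t: 28.35
eef_pos: [628.9, 37.8, -4.9]
tcp_rot: [-3.141, -0.003, 0.082]
ft_force: [-0.5, -4.9, -0.6]
opening: 0.006
```

```bash
python3 - <<'E'
from plan import *
from tile import *
did([0,0,0],[0,-.005,0])
cutframe("scene","pics/y4.png",crop=(310,400,300,420))
E
```

```text
cmd [628.   38.1  -6.4] [-3.141 -0.     0.082]
meas [628.9  37.8  -4.9] [-3.141e+00 -3.000e-03  8.200e-02] F [-0.5 -4.9 -0.6] M [-0.76 -0.01  0.01] op 0.6 t 28.35
scene 1994 y ends [-89.6  87.7] z [31.7 34.1 36.1]
[[-85.0, 85.8, 124.7], [-75.0, 85.4, 125.1], [-65.0, 89.3, 124.2], [-55.0, 103.9, 125.0], [-45.0, 105.4, 124.2], [-35.0, 66.7, 124.7], [-25.0, 61.8, 123.7], [5.0, 61.4, 122.9], [15.0, 61.7, 123.5], [25.0, 62.1, 123.2], [35.0, 61.4, 123.7], [45.0, 61.7, 123.2], [55.0, 61.4, 123.0], [65.0, 61.0, 123.5], [75.0, 61.2, 122.9], [85.0, 61.3, 122.5]]
edge 1 ang 12.4 x@0 72.2
edge 2 ang 0.72 x@0 123.8
```

View pics/y4.png

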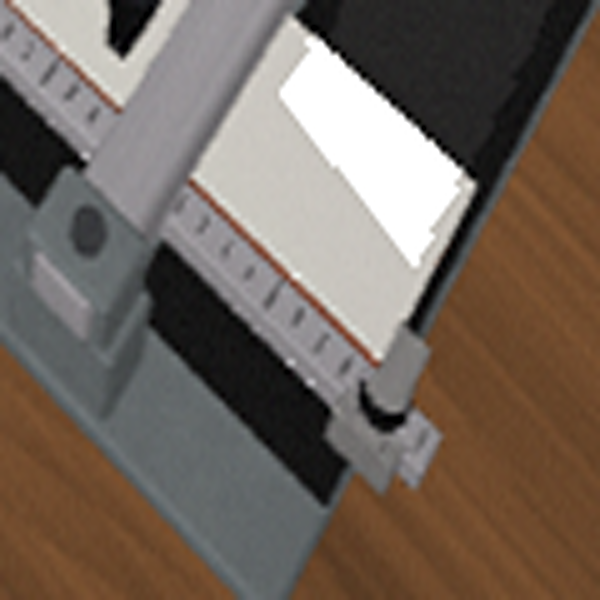

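The tile's end is against the pin (4.9 N reaction). Now back to the straddle position for the final push onto the fence.

{"name": "arm_command", "arguments": {
  "targets": [
    [[0,0,0],[0,0.006,0],255],
    [[0,0,0],[0,0.015,0],255],
    [[0,0,0],[0,0.015,-0.03],255],
    [[0,0,0],[0,0.015,-0.07],255],
    [[0,0,0],[0,0.015,-0.11],255],
    [[0,0,0],[0,0.015,-0.12],255],
    [[0,0,0],[0,0.015,-0.12],255]
  ]
}}

```text
t: 29.1
eef_pos: [630.5, 22.7, 116.7]
tcp_rot: [-3.141, -0.006, 0.081]
ft_force: [-0.0, 0.5, 0.1]
opening: 0.006
```

```bash
python3 - <<'E'
from plan import *
did([0,0,0],[0,.015,-.12])
go([*cut(34,-1),113],down(4.7));go([*cut(34,-1),-5],down(4.7))
E
```

```text
cmd [629.2  23.1 113.5] [-3.141 -0.     0.082]
meas [630.5  22.7 116.7] [-3.141 -0.006  0.081] F [-0.   0.5  0.1] M [ 0.03  0.   -0.05] op 0.6 t 29.1
turn [-0.001  -0.0004 -0.0003] shift [-0.0802 -0.1092  0.0006]
turn [-0.001  -0.0004 -0.0003] shift [-0.0803 -0.1091  0.1186]
```

{"name": "arm_command", "arguments": {
  "targets": [
    [[0,0,0],[-0.02,-0.027,0],100],
    [[0,0,0],[-0.04,-0.054,0],0],
    [[0,0,0],[-0.06,-0.08,0],0],
    [[0,0,0],[-0.075,-0.1,0],0],
    [[0,0,0],[-0.08,-0.109,0],0],
    [[0,0,0],[-0.08,-0.109,0],0],
    [[0,0,0],[-0.08,-0.109,0],0],
    [[0,0,0],[-0.08,-0.109,0],0]
  ]
}}

```text
t: 29.9
eef_pos: [541.9, 124.4, 114.6]
tcp_rot: [-3.141, -0.003, 0.081]
ft_force: [0.4, -0.6, 0.6]
opening: 0.619
```

{"name": "arm_command", "arguments": {
  "targets": [
    [[0,0,0],[0,0,0],0],
    [[0,0,0],[0,0,0.03],0],
    [[0,0,0],[0,0,0.06],0],
    [[0,0,0],[0,0,0.09],0],
    [[0,0,0],[0,0,0.11],0],
    [[0,0,0],[0,0,0.119],0],
    [[0,0,0],[0,0,0.119],0],
    [[0,0,0],[0,0,0.119],0]
  ]
}}

```text
t: 30.7
eef_pos: [542.0, 125.2, -3.4]
tcp_rot: [-3.141, -0.004, 0.082]
ft_force: [0.4, 1.1, -0.2]
opening: 1.003
```

```bash
python3 - <<'E'
from plan import *
did([0,0,0],[-.08,-.109,0]);did([0,0,0],[0,0,.119])
E
```

```text
cmd [540.5 125.2 113.6] [-3.141 -0.     0.082]
meas [542.  125.2  -3.4] [-3.141 -0.004  0.082] F [ 0.4  1.1 -0.2] M [0.03 0.04 0.02] op 95.3 t 30.7
cmd [540.6 125.3  -5.4] [-3.141 -0.     0.082]
meas [542.  125.2  -3.4] [-3.141 -0.004  0.082] F [ 0.4  1.1 -0.2] M [0.03 0.04 0.02] op 95.3 t 30.7
```

{"name": "arm_command", "arguments": {
  "targets": [
    [[0,0,0],[0.005,0,0],0],
    [[0,0,0],[0.009,0,0],0],
    [[0,0,0],[0.012,0,0],0],
    [[0,0,0],[0.014,0,0],0],
    [[0,0,0],[0.015,0,0],0],
    [[0,0,0],[0.015,0,0],0]
  ]
}}

```text
t: 31.3
eef_pos: [556.4, 126.6, -4.0]
tcp_rot: [-3.141, -0.003, 0.082]
ft_force: [-0.1, -0.0, 0.2]
opening: 0.999
```

{"name": "arm_command", "arguments": {
  "targets": [
    [[0,0,0],[0.001,0,0],0],
    [[0,0,0],[0.001,0,0],0]
  ]
}}

```text
t: 31.5
eef_pos: [557.4, 126.7, -4.0]
tcp_rot: [-3.141, -0.003, 0.082]
ft_force: [-1.2, -0.6, 0.5]
opening: 1.003
```

{"name": "arm_command", "arguments": {
  "targets": [
    [[0,0,0],[0.001,0,0],0],
    [[0,0,0],[0.001,0,0],0]
  ]
}}

```text
t: 31.7
eef_pos: [558.5, 126.8, -4.0]
tcp_rot: [-3.141, -0.003, 0.082]
ft_force: [-1.7, 0.3, 0.9]
opening: 1.004
```

{"name": "arm_command", "arguments": {
  "targets": [
    [[0,0,0],[0.001,0,0],0],
    [[0,0,0],[0.001,0,0],0]
  ]
}}

```text
t: 31.9
eef_pos: [559.1, 126.8, -4.0]
tcp_rot: [-3.141, -0.002, 0.082]
ft_force: [-3.2, -0.7, 2.0]
opening: 0.999
```

{"name": "arm_command", "arguments": {
  "targets": [
    [[0,0,0],[0.001,0,0],0],
    [[0,0,0],[0.001,0,0],0]
  ]
}}

```text
t: 32.1
eef_pos: [559.1, 126.8, -4.1]
tcp_rot: [-3.141, 0.0, 0.082]
ft_force: [-8.1, -0.1, 5.4]
opening: 1.0
```

```bash
python3 - <<'E'
from plan import *
from tile import *
show();cutframe("scene","pics/f1.png",crop=(250,400,250,420))
E
```

```text
cmd [540.6 125.3  -5.4] [-3.141 -0.     0.082]
meas [559.1 126.8  -4.1] [-3.141  0.     0.082] F [-8.1 -0.1  5.4] M [-0.1   1.44 -0.01] op 95.0 t 32.1
scene 2448 y ends [-90.3  87.3] z [32.1 34.1 36.2]
[[-95.0, 68.5, 125.3], [-85.0, 66.1, 125.9], [-75.0, 66.6, 125.1], [-65.0, 67.5, 125.9], [-55.0, 66.9, 125.0], [-45.0, 65.8, 125.5], [-35.0, 67.2, 124.6], [-25.0, 66.1, 125.8], [5.0, 66.7, 124.3], [15.0, 66.4, 124.4], [25.0, 65.5, 126.8], [35.0, 66.4, 125.2], [45.0, 65.8, 126.3], [55.0, 66.2, 126.0], [65.0, 66.7, 125.6], [75.0, 66.0, 125.6], [85.0, 66.3, 125.4]]
edge 1 ang 0.35 x@0 66.5
edge 2 ang -0.11 x@0 125.5
```

View pics/f1.png

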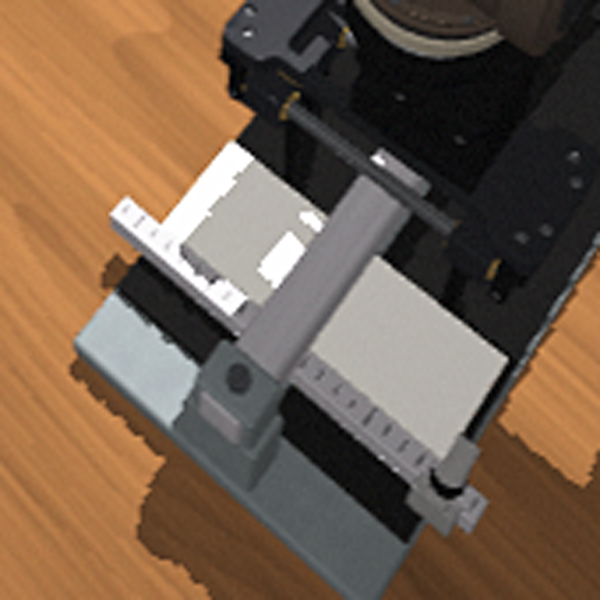

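The red edge is hidden: flush. One firmer squeeze, then retreat.

{"name": "arm_command", "arguments": {
  "targets": [
    [[0,0,0],[0.001,0,0],0],
    [[0,0,0],[0.0015,0,0],0],
    [[0,0,0],[0.0015,0,0],0]
  ]
}}

```text
t: 32.45
eef_pos: [559.1, 126.8, -4.2]
tcp_rot: [-3.141, 0.003, 0.082]
ft_force: [-13.5, -0.3, 9.5]
opening: 1.001
```

{"name": "arm_command", "arguments": {
  "targets": [
    [[0,0,0],[-0.005,0,0],0],
    [[0,0,0],[-0.02,0,0],0],
    [[0,0,0],[-0.025,0,0],0],
    [[0,0,0],[-0.025,0,-0.03],0],
    [[0,0,0],[-0.025,0,-0.07],0],
    [[0,0,0],[-0.025,0,-0.11],0],
    [[0,0,0],[-0.025,0,-0.15],0],
    [[0,0,0],[-0.025,0,-0.15],0]
  ]
}}

```text
t: 33.25
eef_pos: [539.5, 125.2, 151.1]
tcp_rot: [-3.14, -0.012, 0.082]
ft_force: [1.7, 0.6, -0.1]
opening: 1.002
```

```bash
python3 - <<'E'
from plan import *
from tile import *
sync();show();cutframe("scene","pics/g1.png",crop=(250,400,250,420));cutframe("top")
go([480,-60,220],down(4.7))
E
```

```text
cmd [539.5 125.2 151.1] [-3.14  -0.012  0.082]
meas [539.5 125.2 151.1] [-3.14  -0.012  0.082] F [ 1.7  0.6 -0.1] M [ 0.03 -0.02 -0.05] op 95.2 t 33.25
scene 2457 y ends [-90.5  87.2] z [32.1 34.1 36.2]
[[-95.0, 69.1, 127.5], [-85.0, 65.9, 125.7], [-75.0, 65.9, 125.5], [-65.0, 66.9, 126.0], [-55.0, 66.3, 125.3], [-45.0, 66.1, 125.3], [-35.0, 66.4, 125.1], [-25.0, 66.1, 125.6], [5.0, 66.8, 124.9], [15.0, 66.3, 125.4], [25.0, 66.4, 125.3], [35.0, 66.4, 125.5], [45.0, 66.4, 125.3], [55.0, 66.0, 125.7], [65.0, 66.7, 125.6], [75.0, 66.2, 125.5], [85.0, 65.8, 125.4]]
edge 1 ang 0.25 x@0 66.4
edge 2 ang 0.21 x@0 125.5
top 397 y ends [-91.6  -8.6] z [29.5 33.9 37.6]
[[-85.0, 65.6, 127.3], [-75.0, 66.9, 125.5], [-65.0, 65.6, 126.8], [-55.0, 66.1, 127.3]]
edge 1 ang -0.11 x@0 66.2
edge 2 ang -0.74 x@0 127.6
turn [-0.0011 -0.0125 -0.0001] shift [-0.0735  0.1796 -0.0701]
```

View pics/g1.png

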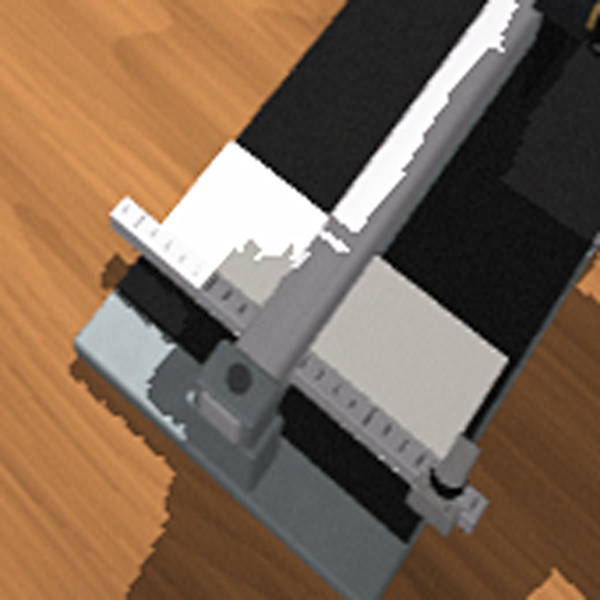

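{"name": "arm_command", "arguments": {
  "targets": [
    [[0,0,0],[0,0,-0.035],0],
    [[0,0,0],[-0.01,0.01,-0.07],0],
    [[0,0,0],[-0.02,0.04,-0.07],0],
    [[0,0,0],[-0.03,0.075,-0.07],0],
    [[0,0,0],[-0.045,0.11,-0.07],0],
    [[0,0,0],[-0.06,0.15,-0.07],0],
    [[0,0,0],[-0.074,0.18,-0.07],0],
    [[0,0,0],[-0.074,0.18,-0.07],0]
  ]
}}

```text
t: 34.15
eef_pos: [476.2, -63.4, 214.2]
tcp_rot: [-3.14, -0.001, 0.078]
ft_force: [0.7, -0.5, -0.4]
opening: 1.002
```

```bash
python3 - <<'E'
from plan import *
from tile import *
show();cutframe("scene","pics/end_s.png",crop=(0,420,0,560));cutframe("top","pics/end_t.png",crop=(130,310,120,300))
for n in("top","scene"):
    p,d=read_camera(n); P=cloud(n,d)
    hm=((P[...,2]>60)&(P[...,2]<90)&(P[...,0]>300)&(P[...,0]<760)&(P[...,1]<-50)).astype(np.uint8)
    nl,lab,st,ce=cv2.connectedComponentsWithStats(hm)
    for i in range(1,nl):
        if st[i,4]>100:
            r=cv2.minAreaRect(P[lab==i][:,:2].astype(np.float32)); print(n,np.round(r[0],1),np.round(r[1],1))
E
```

```text
cmd [539.5 125.2 151.1] [-3.14  -0.012  0.082]
meas [476.2 -63.4 214.2] [-3.14e+00 -1.00e-03  7.80e-02] F [ 0.7 -0.5 -0.4] M [-0.04 -0.02 -0.04] op 95.2 t 34.15
scene 2446 y ends [-90.4  87.5] z [32.  34.1 36.2]
[[-95.0, 75.1, 124.9], [-85.0, 66.4, 126.0], [-75.0, 66.2, 124.9], [-65.0, 66.3, 126.2], [-55.0, 66.5, 125.9], [-45.0, 66.4, 125.7], [-35.0, 66.2, 125.4], [-25.0, 66.8, 126.3], [5.0, 68.0, 124.0], [15.0, 66.4, 125.1], [25.0, 66.4, 125.5], [35.0, 65.6, 124.7], [45.0, 66.2, 125.6], [55.0, 65.7, 125.3], [65.0, 65.8, 125.6], [75.0, 65.5, 125.0], [85.0, 65.8, 125.2]]
edge 1 ang 1.02 x@0 66.7
edge 2 ang 0.15 x@0 125.4
top 980 y ends [-65.3  89.9] z [29.5 33.7 37.3]
[[-55.0, 109.6, 128.5], [-45.0, 89.7, 128.1], [-35.0, 67.6, 125.7], [-25.0, 66.1, 126.9], [-15.0, 66.6, 126.6], [-5.0, 67.2, 124.1], [25.0, 67.5, 127.2], [35.0, 67.2, 126.7], [45.0, 67.8, 124.4], [55.0, 66.3, 127.5], [65.0, 67.0, 125.9], [75.0, 65.4, 127.1], [85.0, 66.8, 126.4]]
edge 1 ang 9.21 x@0 74.4
edge 2 ang 0.37 x@0 126.6
top [ 721.  -375.2] [140.2  13.5]
top [ 683.8 -116. ] [69.8 71. ]
top [ 566.7 -521.2] [ 12.  179.8]
top [ 567.7 -340.4] [99.6 10.8]
top [ 522.3 -341.4] [98.3 10.4]
top [ 370.1 -155.5] [74.8 98.1]
top [ 331.  -440.3] [ 11.4 139.9]
scene [ 331.3 -440.2] [ 16.2 138.8]
scene [ 566.9 -523.1] [ 16.9 179.1]
scene [ 522.9 -341.8] [101.6  12.3]
scene [ 361.5 -163.5] [76.7 97.6]
scene [ 567.7 -341.5] [100.   12.2]
scene [ 720. -377.] [140.1  11.5]
scene [ 684.  -116.4] [73.  70.6]
```

View pics/end_s.png

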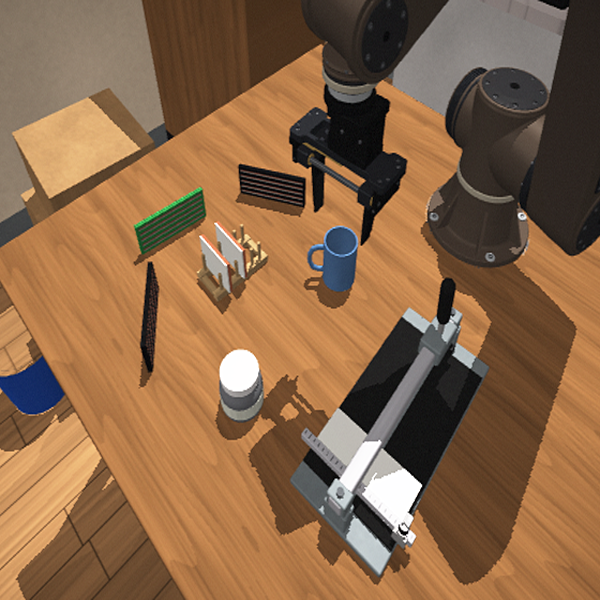

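View pics/end_t.png

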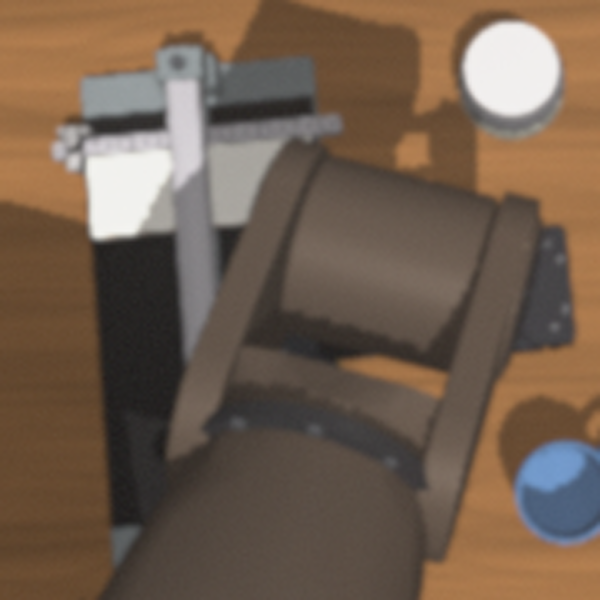

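Everything checks out: tile flush against the fence and pin, short tiles, mug and tub where they were, hand clear. Handing in.

```bash
python3 -c "
from cell import env
print(env.job_done())"
```

```text
the job is handed in; nothing more can be done
None
```

The long tile is in the cutter: flat on the bed under the rail, glaze up, long edge against the fence and one end at the stop pin. I handed the job in at about 34 s, with the hand clear; it returns no verdict.

**How it went:**
- I took the tile from the rack, leaned it glaze up onto the table, and re-gripped it across its width.
- I slid it under the rail from the −y side and pushed it towards the fence with the open fingers straddling the rail.
- I pushed its end onto the pin (about 5 N reaction), then squeezed it onto the fence (13.5 N).

**Last checks:**
- **Flatness:** the tile's top is at z ≈ 34 mm, which is the bed plus one tile thickness.
- **Fence:** in the scene camera the edge was within about 0.2° of the fence line. Its red edge is hidden behind the fence, so no gap shows.
- **Stop pin:** the end is roughly 0.5–1 mm from the pin. The last contact itself was not re-measured after the fence squeeze.
- **Other objects:** the short tiles and the tub read the same as at the start, within about 1 mm.

**What disagreed:**
- **Reported tool position:** the hand's tip sat about 32 mm further back along the tool than reported, so the first grasp closed above the tile. I corrected for this using the cameras and the contact heights.
- **Tilt:** the wrist could not reach the tilt I wanted when laying the tile down, so I used 0.48 rad.
- **Occluded readings:** in the final top view the arm hid part of the mug, giving a position about 11 mm off. The scene view shows the mug unmoved. The near-edge angle fits (1.0° in the scene view, 9° in the top view) are skewed by the tile's end strip and the arm. I relied on the fence-side edge and the individual edge points.

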